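# Sort the cooking leftovers into the organiser trays

## Task

Tidy the things left lying loosely in front of the three trays into those wooden organiser trays: stand the two spice jars upright in the two-bay spice caddy, one in each bay; put the lemon and the garlic bulb side by side on the bottom of the large deep produce crate; and lay the teaspoon lengthwise, flat on the bottom of the shallow cutlery tray. What lies on and behind the chopping board at the far left is not meant; leave the tea light and the mug where they are, and let go of everything.

Things in the scene. Friction and masses are not known exactly. Their poses are not given: they have to be found in the camera images.
- dark_cap_jar: spice jar with a dark brown cap, 41 mm across, 105 mm tall, stands upright in front of the trays (other jars far left at the wall are not meant). Origin: centre of its underside, z up the jar; round, so its yaw is free. Loose, about 110 g.
- white_cap_jar: spice jar with a white cap, 47 mm across, 108 mm tall, stands upright in front of the trays (other jars far left at the wall are not meant). Origin: centre of its underside, z up the jar; round, so its yaw is free. Loose, about 110 g.
- lemon_center (a point): middle of the yellow lemon in front of the trays, not the one on the chopping board (29 mm above the worktop as it lies): 72 mm long along its x, 57 mm thick across (y), 58 mm high. Lies on the worktop at the start with its x axis within 35 degrees of the world's x. Loose, about 107 g, can roll if pushed.
- garlic_center (a point): centre of the thick part of the garlic bulb in front of the trays, not the one by the chopping board, 24 mm above its base: bulb 53 mm across and 53 mm high with the pointed top, round; any yaw will do. Stands on its base at the start. Loose, about 31 g.
- teaspoon: steel teaspoon lying flat on the worktop, 130 mm long along its x, 26 mm wide at the bowl, 11 mm high. Origin: middle of its length, at the underside; it may be pinched there across its y. At the start its x is within 25 degrees of the world's x. Loose, about 20 g.
- spice_caddy: fixed pale wooden caddy, 82 (its x) x 153 (its y) mm, 40 mm high, open above, walls 5 mm, with one cross wall in the middle that makes two equal bays, each 72 x 69 mm inside, centred at y = +37 and -37 mm. Bay floor 5 mm above the worktop. Origin: centre of its underside; its long side (y) lies within 15 degrees of the world's y.
- cutlery_tray: fixed pale wooden shallow tray, 90 (its x) x 185 (its y) mm, only 16 mm high, undivided, walls 5 mm, inside 80 x 175 mm, inner floor 5 mm above the worktop. Origin: centre of its underside; its long side (y) lies within 15 degrees of the world's y.
- produce_crate: fixed pale wooden crate, the largest of the three: 140 (its x) x 190 (its y) mm, 34 mm high, undivided, walls 5 mm, inside 130 x 180 mm, inner floor 5 mm above the worktop. Origin: centre of its underside; its long side (y) lies within 15 degrees of the world's y.
- tea_light: bystander: small tea light candle in a metal cup, 38 mm across, 15 mm high, loose among the things; leave it. Origin: centre of its underside.
- mug: bystander: white mug with dark dots, 82 mm across, 117 mm with its handle, 91 mm high, loose at the left; leave it. Origin: centre of its underside.
Mind the look-alikes: they are no part of the job. What is shaped like the dark_cap_jar but blue is not meant.

How it is judged:
At the end, for the whole second after the job is handed in: Jars upright (7 deg) on the caddy's floor, one per bay; lemon and garlic on the crate's floor, middles at most 48 mm above its underside; teaspoon flat (8 deg) on the cutlery tray's floor, middle within 40 mm (x) and 50 mm (y) of its centre, within 28 deg of its length; all at rest (x of dark_cap_jar in the frame of spice_caddy between -0.03 and 0.03 m and y of dark_cap_jar in the frame of spice_caddy between -0.065 and 0.065 m and z of dark_cap_jar in the frame of spice_caddy between -0.005 and 0.012 m and angle between each of dark_cap_jar, white_cap_jar's own z axis and vertical below 0.12 rad and x of white_cap_jar in the frame of spice_caddy between -0.03 and 0.03 m and y of white_cap_jar in the frame of spice_caddy between -0.065 and 0.065 m and z of white_cap_jar in the frame of spice_caddy between -0.005 and 0.012 m and x of lemon_center in the frame of produce_crate between -0.06 and 0.06 m and y of lemon_center in the frame of produce_crate between -0.085 and 0.085 m and z of lemon_center in the frame of produce_crate between -0.005 and 0.048 m and x of garlic_center in the frame of produce_crate between -0.06 and 0.06 m and y of garlic_center in the frame of produce_crate between -0.085 and 0.085 m and z of garlic_center in the frame of produce_crate between -0.005 and 0.048 m and x of teaspoon in the frame of cutlery_tray between -0.04 and 0.04 m and y of teaspoon in the frame of cutlery_tray between -0.05 and 0.05 m and z of teaspoon in the frame of cutlery_tray between -0.005 and 0.02 m and angle between the z axis of teaspoon and the z axis of cutlery_tray, either way round below 0.15 rad and angle between the x axis of teaspoon and the y axis of cutlery_tray, either way round below 0.5 rad and linear speed of each of dark_cap_jar, white_cap_jar, lemon, garlic, teaspoon below 0.02 m/s); the robot touches nothing.
It fails at once if the tea light is moved by more than 30 mm (distance of tea_light from where it was at the start of the episode above 0.03 m).
It fails at once if the mug is moved by more than 30 mm (distance of mug from where it was at the start of the episode above 0.03 m).
It also fails if it takes over 120 s, if anything falls off the work surface, if the arm or the gripper's body presses on something with over 40 N, if the wrist force passes 120 N, or if a joint passes its speed limit or range.

## Robot

A 7-joint arm with a two-finger parallel gripper is mounted at the origin on a cart in front of the work surface, level with it; the furniture and walls round the work are solid. World frame = base frame: x ahead of the robot, y to its left, z up, the work surface at z = 0. Lengths are in m, angles in rad, forces in N, time in s.
With the tool pointing down it reaches from about 0.4 to 0.85 m from the base axis. Payload 4.5 kg.
Tool frame: the origin (TCP) lies midway between the tips of the shut fingers; the grasp point (between the pads) lies r.grip_point_offset behind it (r.grip_point_offset is the distance from the TCP to the grasp point, in m); z points along the fingers, y is the line along which they close (so a half turn about z gives the same grasp; the last joint's range is limited). The gripper opens to 88 mm and grips with 3 to 60 N. Pads are 18 mm wide; open, the fingers measure 123 mm over their backs; the gripper's body (75 mm by 187 mm) begins 45 mm behind the grasp point.
Start: joints at [1.146, 0.689, -0.195, 1.565, 0.157, 0.902, -0.215], TCP at [0.277, -0.56, 0.239] pointing down, gripper open.
Joint ranges: [-3.01, 3.01], [-0.46, 2.08], [-1.47, 1.51], [0.13, 2.56], [-1, 4.14], [0.04, 2.09], [-2.66, 2.66]. Speed limits (rad/s): [2.57, 2.57, 3.14, 3.14, 3.14, 3.14, 3.14].

## Interface

Orientations are given as a unit quaternion [x, y, z, w].
In Python, from plant import r gives the robot as it stands.
- The arm moves only by the shell command python3 -m jog 'ROWS' [FORCE]. ROWS is JSON, a list of rows, each an object of numbers: "wx", "wy", "wz": the turn, a rotation vector about the world's x, y, z as a fraction of full scale; "dx", "dy", "dz": the shift along the world's x, y, z as a fraction of full scale; "hand": the closure, from 0 (fully open) to 1 (shut). In form: [{"wx": .., "wy": .., "wz": .., "dx": .., "dy": .., "dz": .., "hand": ..}, ...]. A call has 1 to 5 rows; each row shifts and turns the commanded pose from where the row before left it; what a row does not reach is not made up. Full scale, the value 1, is 0.25 m for a shift and 2 rad for a turn. A row lasts 1/12 s, in which the tool goes at most 41.7 mm and 7.16 degrees, less where a joint would pass 70% of its speed; a pose out of reach is approached as far as the arm can. A call with a number of a shift or a turn outside -1 to 1 is refused whole. A call with a gripper value outside its range is refused whole. The fingers move at their own pace and stop on an object; FORCE is the grip in N (left out, the last holds). Time passes only in rows, so rows that do not move let the fingers close. It gives the time, the measured TCP pose, the force, the opening and the grip force at its end, in the units of the state.
- r.get_state(): the state, without advancing time (a new reading comes with each control period).
- r.snapshot(name): name is "scene" or "top" or "wrist"; returns the picture (400x640x3 uint8, red, green, blue); there is no depth.
- r.camera_info(name): a dict with "mtx" (3x3 intrinsics, pixels), "R" (3x3) and "t" (3): a world point X has camera coordinates R X + t. Camera axes: x right, y down, z forward; pixel columns grow to the right and rows downward; lengths in m; the calibration is good to about 2 mm. A picture is of the moment at which its call begins: read the wrist's pose just before it. camera_info takes no time and is no camera call; for the wrist camera it gives the pose at the moment of the call.
- r.finish_job(): hands the job in; it is judged then, once.
Trained networks look in the newest picture that a camera, given by its name, has taken for a name from the list of things; names that differ only in an ending like _2 or _b are one class to them, and where a whole thing is asked for, a point or a joint stands for the part that bears it (a point fixed in the world has none). Each returns a list of dicts, best first, with "p" (0 to 1); they miss things now and then, are a little off and sometimes report something else, mostly with a low value. They report only what shows in the picture. A call takes as long as a camera call. They do not tell look-alikes from the thing itself.
- r.search_frame(camera, query): "bbox" ([left, top, right, bottom] in pixels, round what is visible of it).
- r.masks_of(camera, query): "region" (400x640 bool, what is visible of it) and "bbox" ([left, top, right, bottom] in pixels, round what is visible of it).
The state is a dict: "clock": time; "q": joint angles; "qd": joint speeds; "joint_torque": joint torques, N m; "tool_pos": TCP position; "eef_rot": TCP orientation; "contact_force": force on the tool from outside, world axes, zero at the start; "moment": the same for the moment, N m; "opening": opening from 0.0 (shut) to 1.0 (fully open); "finger_force": force on a finger pad.
Only numpy, scipy, OpenCV 4.12 (cv2) and the standard library are available. Lean on these libraries where they do the work, as an engineer would, in place of code of your own. Each camera call takes 0.05 s, during which the arm holds its last target. There are 200 camera calls.

## Working session

There is one attempt and no reset: what is moved stays moved. The work goes in short steps, Python scripts to look and compute and a shell command to move; the robot and the scene stay as the last step left them, time stands still between calls to the robot, and variables do not carry over. Pictures are saved under pics/ and viewed, at most 14 in all, crops included, and the job is handed in when it is done.

```bash
ls; mkdir -p pics
python3 - <<'E'
from plant import r
import cv2,numpy as np
print(r.grip_point_offset); s=r.get_state(); print(s)
for n in ("scene","top"):
    im=r.snapshot(n); cv2.imwrite(f"pics/{n}0.png",im[:,:,::-1])
    c=r.camera_info(n); print(n,np.round(c["mtx"],1).tolist(),np.round(c["R"],3).tolist(),np.round(c["t"],3).tolist())
E
```

```text
pics
0.0187
{'clock': 0.0, 'q': array([ 1.14578332,  0.68998016, -0.1944986 ,  1.56633719,  0.1572779 ,
        0.90252118, -0.21510792]), 'qd': array([-0.00051774,  0.00090611,  0.00072046, -0.00147859, -0.00123133,
       -0.00065591, -0.00029035]), 'joint_torque': array([ 2.57982374e-04, -5.27564049e+01, -1.26693718e+00, -1.53427863e+01,
       -5.26939903e-02,  6.75349540e-03,  2.11426045e-04]), 'tool_pos': array([ 0.27647101, -0.55981315,  0.23791386]), 'eef_rot': array([ 9.73795415e-01,  2.27423893e-01, -2.74418058e-04, -8.87273301e-04]), 'contact_force': array([ 0.10153995, -0.23957378,  0.19440115]), 'moment': array([0.02756754, 0.05672359, 0.02656919]), 'finger_force': 0.0, 'opening': 1.000918951199114}
scene [[381.9, 0.0, 316.1], [0.0, 381.9, 198.3], [0.0, 0.0, 1.0]] [[-0.597, -0.802, -0.003], [-0.467, 0.351, -0.812], [0.652, -0.483, -0.584]] [0.382, 0.225, 0.785]
top [[480.2, 0.0, 323.4], [0.0, 480.2, 196.4], [0.0, 0.0, 1.0]] [[0.057, -0.998, 0.005], [-0.976, -0.057, -0.211], [0.211, 0.007, -0.977]] [0.064, 0.494, 1.265]
```

View pics/scene0.png

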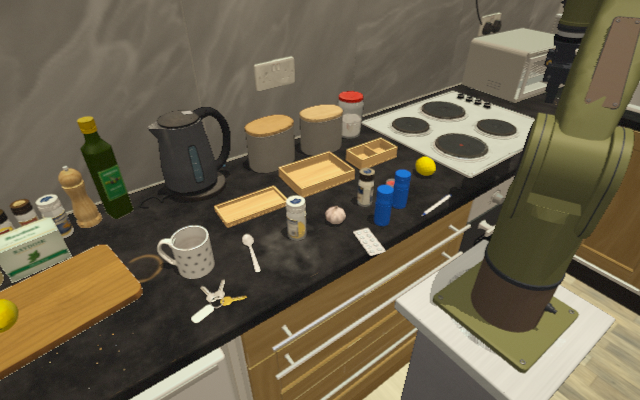

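View pics/top0.png

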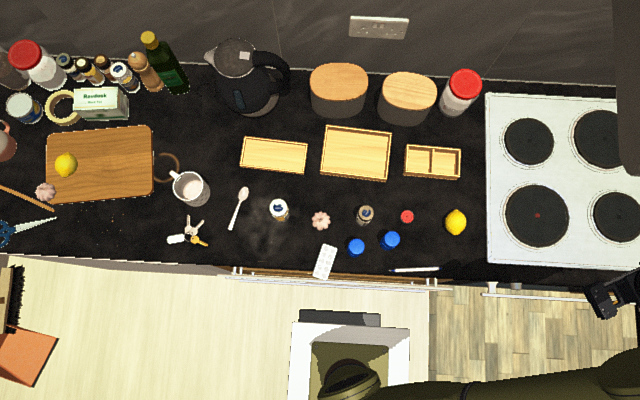

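Run:
```python
from plant import r
import numpy as np
for q in "dark_cap_jar white_cap_jar lemon_center garlic_center teaspoon spice_caddy cutlery_tray produce_crate tea_light mug".split():
    for n in ("scene","top"):
        print(q,n,[(round(d["p"],2),np.round(d["bbox"]).astype(int).tolist()) for d in r.search_frame(n,q)])
```

```text
dark_cap_jar scene [(0.87, [394, 170, 410, 209]), (0.72, [358, 166, 372, 206])]
dark_cap_jar top [(0.66, [357, 204, 375, 226]), (0.66, [349, 241, 364, 256]), (0.19, [403, 143, 462, 178])]
white_cap_jar scene [(0.88, [284, 197, 305, 242])]
white_cap_jar top [(0.72, [272, 197, 289, 221])]
lemon_center scene [(0.62, [417, 158, 436, 177])]
lemon_center top [(0.94, [444, 210, 465, 237])]
garlic_center scene [(0.55, [323, 207, 342, 225])]
garlic_center top [(0.49, [313, 213, 328, 231])]
teaspoon scene [(0.72, [244, 232, 257, 272])]
teaspoon top [(0.44, [231, 188, 249, 228])]
spice_caddy scene [(0.84, [349, 140, 401, 172])]
spice_caddy top [(0.74, [404, 208, 417, 223]), (0.62, [405, 145, 462, 178])]
cutlery_tray scene [(0.91, [214, 187, 288, 226]), (0.51, [287, 195, 306, 240])]
cutlery_tray top [(0.72, [240, 138, 308, 177]), (0.27, [318, 125, 393, 179])]
produce_crate scene [(0.68, [278, 154, 354, 199])]
produce_crate top [(0.64, [320, 126, 392, 179]), (0.33, [271, 199, 291, 224])]
tea_light scene [(0.47, [388, 182, 395, 184])]
tea_light top [(0.58, [403, 211, 416, 223])]
mug scene [(0.87, [159, 227, 213, 280])]
mug top [(0.86, [172, 170, 209, 205])]
```

The scene picture shows the trays: cutlery (251,206), crate (316,173), caddy (371,153). In the top picture they are at (274,155), (356,153) and (432,161).

Candidates (top pixels):
- **Jars:** the dark-cap jar at (366,214) has a clear body and brown cap, so it fits. The two at (357,247) and (391,239) are blue look-alikes. The white-cap jar is at (279,210), in front of the trays. The jars near (100,70) are at the far left wall and not meant.
- **Lemon:** (456,222), not the one on the board at (65,164).
- **Garlic:** (320,221), not the one at (45,191).
- **Teaspoon:** (238,207).
- **Tea light:** red, (407,217).

```bash
cat > h.py <<'E'
import numpy as np, cv2
from plant import r
def P(c): return c["mtx"]@np.c_[c["R"],c["t"]]
def ray(c,uv):
    R,t=np.array(c["R"]),np.array(c["t"]); o=-R.T@t
    d=R.T@np.linalg.inv(c["mtx"])@np.r_[uv,1.]; return o,d
def onplane(c,uv,z):
    o,d=ray(c,uv); return o+d*(z-o[2])/d[2]
def tri(c1,u1,c2,u2):
    X=cv2.triangulatePoints(P(c1),P(c2),np.float64(u1).reshape(2,1),np.float64(u2).reshape(2,1))[:,0]; return X[:3]/X[3]
def ctr(m):
    ys,xs=np.nonzero(m); return np.array([xs.mean(),ys.mean()])
def proj(c,X):
    p=P(c)@np.r_[X,1.]; return p[:2]/p[2]
def outline(c,m,z):
    """mask pixels mapped to plane z -> min area rect in world"""
    cs,_=cv2.findContours(m.astype(np.uint8),cv2.RETR_EXTERNAL,cv2.CHAIN_APPROX_NONE)
    k=max(cs,key=cv2.contourArea)[:,0]
    w=np.array([onplane(c,p,z)[:2] for p in k],np.float32)
    return cv2.minAreaRect(w)
E
python3 - <<'E'
from h import *
np.set_printoptions(precision=3,suppress=True)
C={n:r.camera_info(n) for n in("scene","top")}
exp={"dark_cap_jar":((365,187),(366,214)),"white_cap_jar":((295,219),(280,210)),"lemon_center":((426,167),(456,222)),"garlic_center":((333,216),(320,221)),"teaspoon":((251,252),(238,207)),"spice_caddy":((371,155),(432,161)),"cutlery_tray":((251,206),(274,155)),"produce_crate":((316,173),(356,153)),"tea_light":((391,183),(407,217)),"mug":((190,252),(190,187))}
H={"spice_caddy":.04,"cutlery_tray":.016,"produce_crate":.034,"teaspoon":.004}
for q,(a,b) in exp.items():
    M=[]
    for n,e in zip(("scene","top"),(a,b)):
        L=[d for d in r.masks_of(n,q) if np.linalg.norm(ctr(d["region"])-e)<12]
        M.append(L[0]["region"] if L else None)
    out=[q]
    if all(m is not None for m in M): out.append(tri(C["scene"],ctr(M[0]),C["top"],ctr(M[1])))
    if q in H and M[1] is not None: out.append(outline(C["top"],M[1],H[q]))
    elif M[1] is not None: out+=["top z0/.03",onplane(C["top"],ctr(M[1]),.03)]
    print(*out)
im=r.snapshot("top")[180:260,220:480]
cv2.imwrite("pics/crop1.png",cv2.resize(im[:,:,::-1],None,fx=3,fy=3,interpolation=cv2.INTER_CUBIC))
E
```

```text
dark_cap_jar
white_cap_jar [0.443 0.209 0.053] top z0/.03 [0.447 0.211 0.03 ]
lemon_center [ 0.443 -0.277  0.028] top z0/.03 [ 0.444 -0.276  0.03 ]
garlic_center [0.427 0.096 0.019] top z0/.03 [0.426 0.096 0.03 ]
teaspoon [ 0.475  0.328 -0.011] ((0.48947474360466003, 0.3209104835987091), (0.04344228282570839, 0.02844065986573696), 5.174818992614746)
spice_caddy [ 0.616 -0.213  0.015] ((0.609612762928009, -0.20707812905311584), (0.1583946794271469, 0.09212048351764679), 87.91487121582031)
cutlery_tray [0.615 0.244 0.001] ((0.6101843118667603, 0.2423088252544403), (0.18590551614761353, 0.09657308459281921), 85.911376953125)
produce_crate [0.632 0.006 0.011] ((0.6262689828872681, 0.0075263455510139465), (0.18964123725891113, 0.14918050169944763), 85.99053955078125)
tea_light top z0/.03 [ 0.453 -0.142  0.03 ]
mug [0.492 0.46  0.045] top z0/.03 [0.495 0.464 0.03 ]
```

View pics/crop1.png

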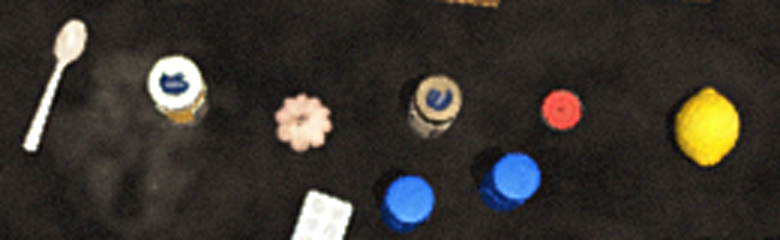

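The enlarged crop confirms it. The brown-cap jar is at crop (437,97), separate from the blue jars at (410,203) and (512,178). The white-cap jar is at (176,82), garlic at (303,122), red tea light at (561,110), lemon at (708,126) and spoon at (55,85). Now I'll move over to the lemon side and look with the wrist camera.

```bash
python3 -m jog '[{"dx":0.08,"dy":0.14,"wz":-0.057},{"dx":0.08,"dy":0.14,"wz":-0.057},{"dx":0.08,"dy":0.14,"wz":-0.057},{"dx":0.08,"dy":0.14,"wz":-0.057}]'
python3 -m jog '[{"dx":0.08,"dy":0.14},{"dx":0.08,"dy":0.14},{"dx":0.08,"dy":0.14},{"dx":0.08,"dy":0.14},{"dx":0}]'
python3 - <<'E'
from h import *
np.set_printoptions(precision=3,suppress=True)
s=r.get_state(); print(s["tool_pos"],s["eef_rot"],s["q"])
c=r.camera_info("wrist"); im=r.snapshot("wrist"); cv2.imwrite("pics/w1.png",im[:,:,::-1])
print(np.array(c["mtx"]),np.array(c["R"]),-np.array(c["R"]).T@c["t"])
for q in("lemon_center","dark_cap_jar","tea_light","spice_caddy"):
    for d in r.masks_of("wrist",q): print(q,round(d["p"],2),d["bbox"],ctr(d["region"]))
E
```

```text
[ 0.277 -0.56   0.239] [0.974 0.227 0.    0.   ] [ 1.146  0.689 -0.195  1.565  0.157  0.902 -0.215]
[[290.972   0.    319.546]
 [  0.    290.972 196.623]
 [  0.      0.      1.   ]] [[ 0.443 -0.897  0.001]
 [-0.867 -0.428  0.254]
 [-0.228 -0.113 -0.967]] [ 0.335 -0.532  0.385]invalid input
invalid input
```

View pics/w1.png

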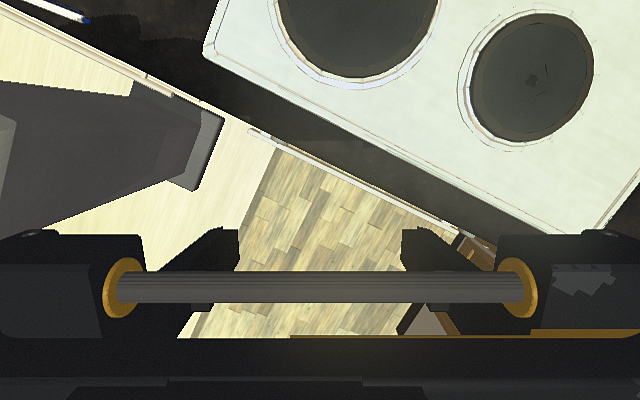

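The wrist view shows only the hob and the floor, so no move happened. The jog command probably needs every field in each row.

```bash
python3 -m jog '[{"wx":0,"wy":0,"wz":-0.057,"dx":0.08,"dy":0.14,"dz":0,"hand":0},{"wx":0,"wy":0,"wz":-0.057,"dx":0.08,"dy":0.14,"dz":0,"hand":0},{"wx":0,"wy":0,"wz":-0.057,"dx":0.08,"dy":0.14,"dz":0,"hand":0},{"wx":0,"wy":0,"wz":-0.057,"dx":0.08,"dy":0.14,"dz":0,"hand":0}]' 20
python3 -m jog '[{"wx":0,"wy":0,"wz":0,"dx":0.08,"dy":0.14,"dz":0,"hand":0},{"wx":0,"wy":0,"wz":0,"dx":0.08,"dy":0.14,"dz":0,"hand":0},{"wx":0,"wy":0,"wz":0,"dx":0.08,"dy":0.14,"dz":0,"hand":0},{"wx":0,"wy":0,"wz":0,"dx":0.08,"dy":0.14,"dz":0,"hand":0},{"wx":0,"wy":0,"wz":0,"dx":0,"dy":0,"dz":0,"hand":0}]' 20
python3 - <<'E'
from h import *
np.set_printoptions(precision=3,suppress=True)
s=r.get_state(); print(s["tool_pos"],s["eef_rot"],s["q"])
c=r.camera_info("wrist"); im=r.snapshot("wrist"); cv2.imwrite("pics/w2.png",im[:,:,::-1])
print(np.array(c["R"]),-np.array(c["R"]).T@c["t"])
for q in("lemon_center","dark_cap_jar","tea_light","spice_caddy"):
    for d in r.masks_of("wrist",q): print(q,round(d["p"],2),d["bbox"],ctr(d["region"]))
E
```

```text
clock: 2.73
tool_pos: [0.3574, -0.419, 0.2388]
eef_rot: [1.0, -0.002, 0.0, 0.0]
contact_force: [0.7, 0.1, -0.6]
opening: 1.001
finger_force: 0.0
clock: 3.15
tool_pos: [0.4426, -0.2708, 0.2389]
eef_rot: [1.0, 0.009, 0.002, -0.003]
contact_force: [1.2, 0.7, -0.3]
opening: 1.001
finger_force: 0.0
[ 0.443 -0.271  0.239] [ 1.     0.009  0.002 -0.003] [ 0.49   0.548 -0.041  1.888  0.023  0.705 -1.115]
[[ 0.018 -1.    -0.005]
 [-0.968 -0.018  0.25 ]
 [-0.25   0.    -0.968]] [ 0.507 -0.271  0.385]
lemon_center 0.55 [301.9, 146.6, 345.4, 200.0] [323.175 174.258]
dark_cap_jar 0.92 [49.1, 157.1, 148.0, 204.5] [ 95.468 177.466]
dark_cap_jar 0.85 [137.2, 202.5, 206.8, 260.5] [169.492 230.483]
dark_cap_jar 0.75 [95.6, 216.1, 138.3, 235.9] [117.47  227.587]
tea_light 0.81 [205.3, 148.1, 238.7, 177.7] [223.128 160.886]
spice_caddy 0.94 [189.3, 0.0, 339.6, 70.1] [266.701  31.297]
```

View pics/w2.png

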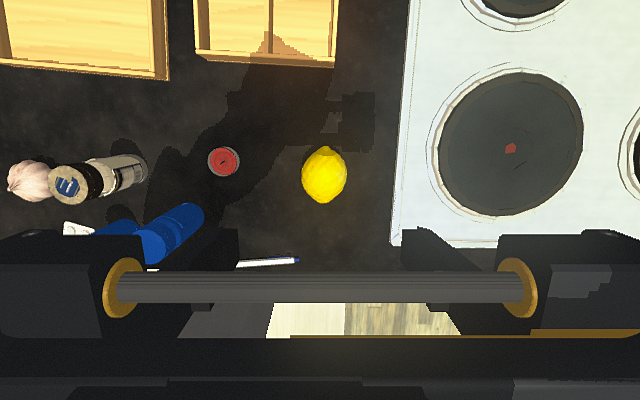

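The wrist view shows the lemon at (323,174) with its long axis nearly along world x. The tea light is at (223,161), the brown-cap jar's cap at (75,185), the blue jars at (170,230), and the caddy at the top (266,31).

Run:
```python
from h import *
np.set_printoptions(precision=3,suppress=True)
c=r.camera_info("wrist"); t=r.camera_info("top")
m=r.masks_of("wrist","lemon_center")[0]["region"]
mt=[d for d in r.masks_of("top","lemon_center") if abs(ctr(d["region"])[0]-456)<12]
print("lemon plane",onplane(c,ctr(m),.029), outline(c,m,.029))
print("lemon tri",tri(c,ctr(m),t,(455.5,222.5)))
print("tea",onplane(c,(223,161),.012))
print("dark cap wrist .105",onplane(c,(75,185),.105),"top",onplane(t,(365.7,212.3),.105),"tri",tri(c,(75,185),t,(365.7,212.3)))
for u in((220+410/3,180+203/3),(220+512/3,180+178/3)): print("blue",onplane(t,u,.105))
for u in((335,248),(318,278)): print("pack",onplane(t,u,.0))
print("caddy near corners rim .04",onplane(c,(196,52),.04),onplane(c,(333,60),.04))
```

```text
lemon plane [ 0.436 -0.287  0.029] ((0.43536776304244995, -0.28729772567749023), (0.05950242653489113, 0.05991899594664574), 43.83442306518555)
lemon tri [ 0.441 -0.28   0.026]
tea [ 0.45  -0.159  0.012]
dark cap wrist .105 [ 0.439 -0.042  0.105] top [ 0.442 -0.021  0.105] tri [ 0.443 -0.024  0.086]
blue [ 0.348 -0.002  0.105]
blue [ 0.375 -0.088  0.105]
pack [0.356 0.052 0.   ]
pack [0.27  0.094 0.   ]
caddy near corners rim .04 [ 0.572 -0.149  0.04 ] [ 0.564 -0.297  0.04 ]
```

Run:
```python
from h import *
np.set_printoptions(precision=4,suppress=True)
t=r.camera_info("top"); print(r.get_state()["tool_pos"])
c=r.camera_info("wrist"); im=r.snapshot("wrist"); cv2.imwrite("pics/w3.png",im[:,:,::-1])
print(r.get_state()["tool_pos"],r.get_state()["eef_rot"])
m=r.masks_of("wrist","lemon_center")[0]["region"]
print("lemon plane",ctr(m),onplane(c,ctr(m),.029), outline(c,m,.029))
hsv=cv2.cvtColor(im,cv2.COLOR_RGB2HSV); y=cv2.inRange(hsv,(22,150,120),(36,255,255)); y[:,:280]=0;y[:,400:]=0;y[230:]=0
mu=cv2.moments(y,True);print("colour lemon",mu["m10"]/mu["m00"],mu["m01"]/mu["m00"],"axis deg img",np.degrees(.5*np.arctan2(2*mu["mu11"],mu["mu20"]-mu["mu02"])))
print("lemon colour plane",onplane(c,(mu["m10"]/mu["m00"],mu["m01"]/mu["m00"]),.029))
print("lemon tri",tri(c,ctr(m),t,(455.5,222.5)))
for q in("tea_light","spice_caddy","produce_crate"):
    for d in r.masks_of("wrist",q)[:1]: print(q,d["bbox"],onplane(c,ctr(d["region"]),.012))
```

```text
[ 0.4358 -0.2821  0.2387]
[ 0.4359 -0.2819  0.2387] [ 1.     -0.0001 -0.0001  0.0003]
lemon plane [313.3012 168.0036] [ 0.4439 -0.2749  0.029 ] ((0.44325900077819824, -0.27497369050979614), (0.05687660723924637, 0.06082212179899216), 45.87187957763672)
colour lemon 313.4177800616649 168.47790339157245 axis deg img -84.46846033710753
lemon colour plane [ 0.4433 -0.275   0.029 ]
lemon tri [ 0.4426 -0.2763  0.0289]
tea_light [193.7, 142.4, 228.8, 172.5] [ 0.4556 -0.1449  0.012 ]
spice_caddy [174.6, 0.3, 323.8, 65.4] [ 0.6032 -0.2046  0.012 ]
produce_crate [0.0, 0.0, 154.6, 75.6] [ 0.5957 -0.0044  0.012 ]
```

```bash
python3 -c "
import cv2;im=cv2.imread('pics/w3.png')[0:260,0:400];cv2.imwrite('pics/w3c.png',cv2.resize(im,None,fx=2,fy=2))"
```

```text
(no output)
```

View pics/w3c.png

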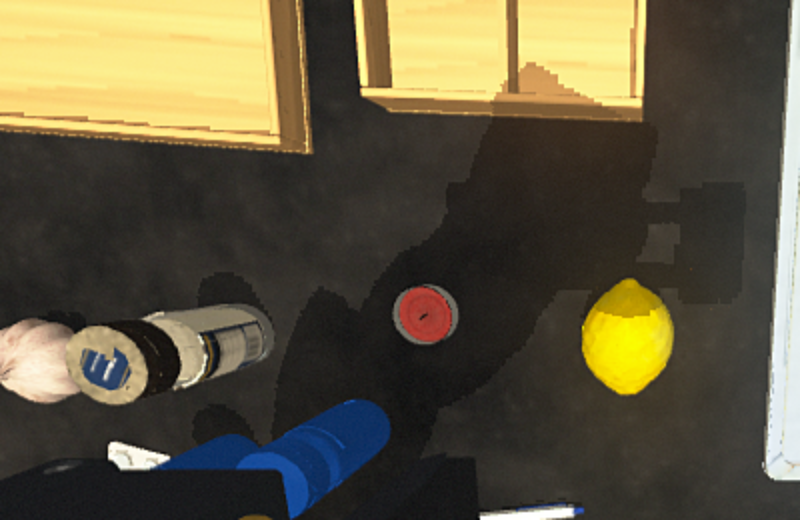

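The settled wrist view agrees with triangulation: lemon at (0.443,−0.2755,0.029) with its axis at −5.5°. The crop shows the dark cap at full-frame (52,186) and the caddy's near rim corners at (180,45) and (321,48). Next I'll grasp the lemon.

```bash
python3 -m jog '[{"wx":0,"wy":0,"wz":-0.048,"dx":0.028,"dy":0.026,"dz":-0.14,"hand":0},{"wx":0,"wy":0,"wz":0,"dx":0,"dy":0,"dz":-0.16,"hand":0},{"wx":0,"wy":0,"wz":0,"dx":0,"dy":0,"dz":-0.16,"hand":0},{"wx":0,"wy":0,"wz":0,"dx":0,"dy":0,"dz":-0.16,"hand":0},{"wx":0,"wy":0,"wz":0,"dx":0,"dy":0,"dz":-0.14,"hand":0}]' 15
python3 -m jog '[{"wx":0,"wy":0,"wz":0,"dx":0,"dy":0,"dz":-0.1,"hand":0},{"wx":0,"wy":0,"wz":0,"dx":0,"dy":0,"dz":-0.052,"hand":0},{"wx":0,"wy":0,"wz":0,"dx":0,"dy":0,"dz":0,"hand":0},{"wx":0,"wy":0,"wz":0,"dx":0,"dy":0,"dz":0,"hand":0},{"wx":0,"wy":0,"wz":0,"dx":0,"dy":0,"dz":0,"hand":0}]' 15
python3 -m jog '[{"wx":0,"wy":0,"wz":0,"dx":0,"dy":0,"dz":0,"hand":1},{"wx":0,"wy":0,"wz":0,"dx":0,"dy":0,"dz":0,"hand":1},{"wx":0,"wy":0,"wz":0,"dx":0,"dy":0,"dz":0,"hand":1},{"wx":0,"wy":0,"wz":0,"dx":0,"dy":0,"dz":0,"hand":1},{"wx":0,"wy":0,"wz":0,"dx":0,"dy":0,"dz":0,"hand":1}]' 15
python3 - <<'E'
from h import *
np.set_printoptions(precision=4,suppress=True)
# geometry from w3 (still pose recorded there): camera at tool (.4359,-.282), yaw 0
R=np.array([[0,-1,0],[-.968,0,.25],[-.25,0,-.968]]); R=np.array([[0,-1,0],[-np.cos(.2527),0,np.sin(.2527)],[-np.sin(.2527),0,-np.cos(.2527)]])
o=np.array([.4359+.0643,-.282,.385]); c=dict(mtx=np.array(r.camera_info("wrist")["mtx"]),R=R,t=-R@o); t=r.camera_info("top")
print("check lemon",onplane(c,(313.3,168),.029))
print("dark",onplane(c,(52.5,186.5),.105),"tri",tri(c,(52.5,186.5),t,(365.7,212.3)))
print("caddy corners",onplane(c,(180.5,45),.04),onplane(c,(321.5,48.5),.04))
print("crate corner",onplane(c,(152,70),.034))
E
```

```text
clock: 4.17
tool_pos: [0.4436, -0.2738, 0.0467]
eef_rot: [0.999, -0.047, -0.0, -0.0]
contact_force: [-0.4, -0.5, 0.3]
opening: 1.0
finger_force: 0.0
clock: 4.58
tool_pos: [0.4444, -0.2744, 0.0116]
eef_rot: [0.999, -0.047, 0.001, 0.0]
contact_force: [0.1, 1.1, 0.5]
opening: 1.001
finger_force: 0.0
clock: 5.0
tool_pos: [0.444, -0.274, 0.0112]
eef_rot: [0.999, -0.047, 0.0, 0.0]
contact_force: [-0.3, -1.0, 0.0]
opening: 0.645
finger_force: 0.7
check lemon [ 0.4447 -0.2743  0.029 ]
dark [ 0.4382 -0.019   0.105 ] tri [ 0.4408 -0.0213  0.1079]
caddy corners [ 0.5801 -0.1319  0.04  ] [ 0.5767 -0.2841  0.04  ]
crate corner [ 0.556  -0.0943  0.034 ]
```

```bash
python3 -m jog '[{"wx":0,"wy":0,"wz":0,"dx":0,"dy":0,"dz":0,"hand":1},{"wx":0,"wy":0,"wz":0,"dx":0,"dy":0,"dz":0,"hand":1},{"wx":0,"wy":0,"wz":0,"dx":0,"dy":0,"dz":0.16,"hand":1},{"wx":0,"wy":0,"wz":0,"dx":0,"dy":0,"dz":0.16,"hand":1},{"wx":0,"wy":0,"wz":0,"dx":0,"dy":0,"dz":0.16,"hand":1}]' 15
python3 -m jog '[{"wx":0,"wy":0,"wz":0.0614,"dx":0.057,"dy":0.0714,"dz":0.01,"hand":1},{"wx":0,"wy":0,"wz":0.0614,"dx":0.057,"dy":0.0714,"dz":0.01,"hand":1},{"wx":0,"wy":0,"wz":0.0614,"dx":0.057,"dy":0.0714,"dz":0.01,"hand":1},{"wx":0,"wy":0,"wz":0.0614,"dx":0.057,"dy":0.0714,"dz":0.01,"hand":1},{"wx":0,"wy":0,"wz":0.0614,"dx":0.057,"dy":0.0714,"dz":0.01,"hand":1}]' 15
python3 -m jog '[{"wx":0,"wy":0,"wz":0.0614,"dx":0.057,"dy":0.0714,"dz":0,"hand":1},{"wx":0,"wy":0,"wz":0.0614,"dx":0.057,"dy":0.0714,"dz":0,"hand":1},{"wx":0,"wy":0,"wz":0.0614,"dx":0.057,"dy":0.0714,"dz":0,"hand":1},{"wx":0,"wy":0,"wz":0.0614,"dx":0.057,"dy":0.0714,"dz":0,"hand":1},{"wx":0,"wy":0,"wz":0.0614,"dx":0.057,"dy":0.0714,"dz":0,"hand":1}]' 15
python3 -m jog '[{"wx":0,"wy":0,"wz":0.0614,"dx":0.057,"dy":0.0714,"dz":0,"hand":1},{"wx":0,"wy":0,"wz":0.0614,"dx":0.057,"dy":0.0714,"dz":0,"hand":1},{"wx":0,"wy":0,"wz":0.0614,"dx":0.057,"dy":0.0714,"dz":0,"hand":1},{"wx":0,"wy":0,"wz":0,"dx":0,"dy":0,"dz":0,"hand":1},{"wx":0,"wy":0,"wz":0,"dx":0,"dy":0,"dz":0,"hand":1}]' 15
python3 -m jog '[{"wx":0,"wy":0,"wz":0,"dx":0,"dy":0,"dz":0,"hand":1},{"wx":0,"wy":0,"wz":0,"dx":0,"dy":0,"dz":0,"hand":1},{"wx":0,"wy":0,"wz":0,"dx":0,"dy":0,"dz":0,"hand":1}]' 15
python3 - <<'E'
from h import *
np.set_printoptions(precision=4,suppress=True)
print(r.get_state()["tool_pos"],r.get_state()["eef_rot"],r.get_state()["q"])
c=r.camera_info("wrist"); im=r.snapshot("wrist"); cv2.imwrite("pics/w4.png",im[:,:,::-1])
np.save("w4.npy",np.vstack([c["mtx"],c["R"],[c["t"]]]))
for q in("lemon_center","cutlery_tray","produce_crate","garlic_center","dark_cap_jar","white_cap_jar"):
    for d in r.masks_of("wrist",q)[:2]: print(q,round(d["p"],2),d["bbox"],ctr(d["region"]))
E
```

```text
clock: 5.42
tool_pos: [0.4428, -0.2733, 0.131]
eef_rot: [0.999, -0.046, -0.002, -0.001]
contact_force: [0.9, -0.6, -0.4]
opening: 0.625
finger_force: 15.0
clock: 5.83
tool_pos: [0.5152, -0.1836, 0.1433]
eef_rot: [0.966, 0.26, -0.0, -0.0]
contact_force: [-0.3, 1.4, -0.8]
opening: 0.624
finger_force: 15.0
clock: 6.25
tool_pos: [0.5864, -0.0945, 0.1429]
eef_rot: [0.842, 0.54, -0.001, -0.0]
contact_force: [-0.3, 1.1, -0.6]
opening: 0.625
finger_force: 15.0
clock: 6.67
tool_pos: [0.629, -0.0403, 0.1426]
eef_rot: [0.73, 0.683, 0.0, -0.001]
contact_force: [0.1, -0.4, -0.1]
opening: 0.625
finger_force: 15.0
clock: 6.92
tool_pos: [0.6283, -0.0433, 0.1431]
eef_rot: [0.731, 0.682, -0.001, 0.0]
contact_force: [0.6, -0.1, -1.2]
opening: 0.625
finger_force: 15.0
[ 0.6283 -0.0433  0.1431] [ 0.7313  0.682  -0.0008  0.0002] [ 0.213   0.8357 -0.4022  1.6261  0.432   0.7703 -0.4545]
lemon_center 0.68 [260.2, 191.1, 381.0, 328.0] [320.2534 253.0101]
produce_crate 0.65 [226.3, 7.6, 402.9, 229.5] [316.1872 108.5075]
garlic_center 0.74 [23.8, 10.0, 104.4, 77.5] [66.4613 42.4712]
dark_cap_jar 0.76 [2.5, 139.0, 59.3, 188.6] [ 24.1482 160.9869]
dark_cap_jar 0.6 [4.2, 157.2, 151.3, 229.0] [ 75.793  192.2527]
```

View pics/w4.png

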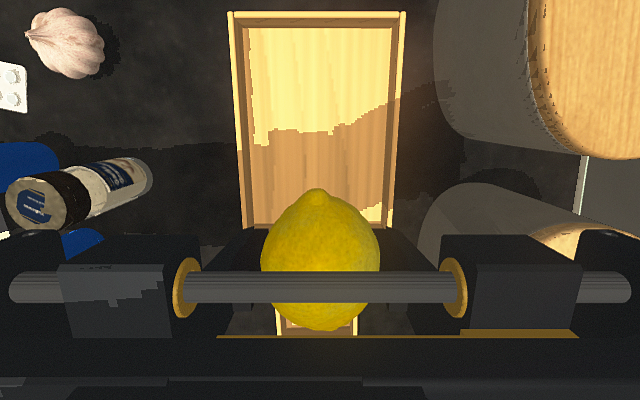

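The lemon is held at (320,253). The crate's far rim corners are at (229,12) and (405,12), garlic at (66,42), and the dark cap at (38,203). The canisters at the right need a clearance check.

Run:
```python
from h import *
np.set_printoptions(precision=4,suppress=True)
a=np.load("w4.npy"); c=dict(mtx=a[:3],R=a[3:6],t=a[6]); t=r.camera_info("top")
print("crate far rim",onplane(c,(229,12),.034),onplane(c,(405,12),.034))
print("dark cap tri",tri(c,(38,204),t,(365.7,212.3)),onplane(c,(38,204),.105))
print("garlic",onplane(c,(66.5,42.5),.024),"tri",tri(c,(66.5,42.5),t,(320.5,221)))
for u in((310,105),(339,118),(368,105),(383,112),(408,125),(434,112)): print("canister base",u,onplane(t,u,0),"z.15",onplane(t,u,.15)[:2])
print("wrist canister base",onplane(c,(436,130),0),onplane(c,(420,240),0), onplane(c,(433,80),0))
```

```text
crate far rim [0.5684 0.1069 0.034 ] [0.7047 0.0974 0.034 ]
dark cap tri [ 0.4424 -0.0209  0.1035] [ 0.4441 -0.0192  0.105 ]
garlic [0.4286 0.0975 0.024 ] tri [0.426  0.0968 0.0217]
canister base (310, 105) [0.7765 0.1481 0.    ] z.15 [0.7133 0.1407]
canister base (339, 118) [0.7406 0.0598 0.    ] z.15 [0.6814 0.0623]
canister base (368, 105) [ 0.7867 -0.0244 -0.    ] z.15 [ 0.7224 -0.0125]
canister base (383, 112) [ 0.7672 -0.0697  0.    ] z.15 [ 0.705  -0.0527]
canister base (408, 125) [ 0.7307 -0.1447  0.    ] z.15 [ 0.6726 -0.1193]
canister base (434, 112) [ 0.7761 -0.2211  0.    ] z.15 [ 0.713  -0.1872]
wrist canister base [0.7448 0.0039 0.    ] [ 0.7315 -0.1102  0.    ] [0.7405 0.0496 0.    ]
```

Crate centre is (0.630, 0.007), yaw −4°. The canister edges start at x ≥ 0.73, so I'll shift slightly toward −x for body clearance, then lower and release with a partial opening.

```bash
python3 -m jog '[{"wx":0,"wy":0,"wz":0,"dx":-0.037,"dy":0.024,"dz":-0.1,"hand":1},{"wx":0,"wy":0,"wz":0,"dx":0,"dy":0,"dz":-0.14,"hand":1},{"wx":0,"wy":0,"wz":0,"dx":0,"dy":0,"dz":-0.12,"hand":1},{"wx":0,"wy":0,"wz":0,"dx":0,"dy":0,"dz":-0.08,"hand":1},{"wx":0,"wy":0,"wz":0,"dx":0,"dy":0,"dz":-0.05,"hand":1}]' 15
python3 -m jog '[{"wx":0,"wy":0,"wz":0,"dx":0,"dy":0,"dz":-0.012,"hand":1},{"wx":0,"wy":0,"wz":0,"dx":0,"dy":0,"dz":0,"hand":1},{"wx":0,"wy":0,"wz":0,"dx":0,"dy":0,"dz":0,"hand":1}]' 15
python3 -m jog '[{"wx":0,"wy":0,"wz":0,"dx":0,"dy":0,"dz":0,"hand":0.25},{"wx":0,"wy":0,"wz":0,"dx":0,"dy":0,"dz":0,"hand":0.25},{"wx":0,"wy":0,"wz":0,"dx":0,"dy":0,"dz":0,"hand":0.25},{"wx":0,"wy":0,"wz":0,"dx":0,"dy":0,"dz":0,"hand":0.25}]' 15
python3 -m jog '[{"wx":0,"wy":0,"wz":0,"dx":0,"dy":0,"dz":0.05,"hand":0.25},{"wx":0,"wy":0,"wz":0,"dx":0,"dy":0,"dz":0.12,"hand":0.25},{"wx":0,"wy":0,"wz":0,"dx":0,"dy":0,"dz":0.16,"hand":0.25},{"wx":0,"wy":0,"wz":0,"dx":0,"dy":0,"dz":0.16,"hand":0.2},{"wx":0,"wy":0,"wz":0,"dx":0,"dy":0,"dz":0.16,"hand":0.2}]' 15
```

```text
clock: 7.68
tool_pos: [0.6183, -0.0359, 0.0182]
eef_rot: [0.731, 0.683, -0.001, -0.001]
contact_force: [-0.0, 0.0, -1.1]
opening: 0.621
finger_force: 15.0
clock: 7.93
tool_pos: [0.6208, -0.0357, 0.0186]
eef_rot: [0.731, 0.683, 0.001, 0.001]
contact_force: [-0.2, 0.0, -0.2]
opening: 0.624
finger_force: 15.0
clock: 8.27
tool_pos: [0.6203, -0.0359, 0.0184]
eef_rot: [0.731, 0.683, 0.0, 0.0]
contact_force: [-0.1, -0.4, -1.0]
opening: 0.753
finger_force: 0.0
clock: 8.68
tool_pos: [0.6194, -0.0357, 0.1829]
eef_rot: [0.73, 0.683, 0.0, -0.0]
contact_force: [0.6, -0.1, -0.2]
opening: 0.799
finger_force: 0.0
```

```bash
python3 -m jog '[{"wx":0,"wy":0,"wz":0,"dx":-0.128,"dy":0.0885,"dz":0,"hand":0.2},{"wx":0,"wy":0,"wz":0,"dx":-0.128,"dy":0.0885,"dz":0,"hand":0.2},{"wx":0,"wy":0,"wz":0,"dx":-0.128,"dy":0.0885,"dz":0,"hand":0.2},{"wx":0,"wy":0,"wz":0,"dx":-0.128,"dy":0.0885,"dz":0,"hand":0.2},{"wx":0,"wy":0,"wz":0,"dx":-0.128,"dy":0.0885,"dz":0,"hand":0.2}]' 8
python3 -m jog '[{"wx":0,"wy":0,"wz":0,"dx":-0.128,"dy":0.0885,"dz":0,"hand":0.2},{"wx":0,"wy":0,"wz":0,"dx":0,"dy":0,"dz":0,"hand":0.2},{"wx":0,"wy":0,"wz":0,"dx":0,"dy":0,"dz":0,"hand":0.2},{"wx":0,"wy":0,"wz":0,"dx":0,"dy":0,"dz":0,"hand":0.2},{"wx":0,"wy":0,"wz":0,"dx":0,"dy":0,"dz":0,"hand":0.2}]' 8
python3 - <<'E'
from h import *
np.set_printoptions(precision=4,suppress=True)
c=r.camera_info("wrist"); im=r.snapshot("wrist"); cv2.imwrite("pics/w5.png",im[:,:,::-1]); t=r.camera_info("top"); print(r.get_state()["tool_pos"])
for q,z in(("garlic_center",.024),("white_cap_jar",.05),("cutlery_tray",.016),("teaspoon",.004)):
    for d in r.masks_of("wrist",q)[:2]: print(q,round(d["p"],2),d["bbox"],ctr(d["region"]),onplane(c,ctr(d["region"]),z))
np.save("w5.npy",np.vstack([c["mtx"],c["R"],[c["t"]]]))
r.snapshot("top")
for d in r.masks_of("top","lemon_center"): print("lemon",ctr(d["region"]),onplane(t,ctr(d["region"]),.034))
E
```

```text
clock: 9.1
tool_pos: [0.4584, 0.0755, 0.1814]
eef_rot: [0.731, 0.683, 0.001, 0.0]
contact_force: [0.3, 0.4, 0.3]
opening: 0.797
finger_force: 0.0
clock: 9.52
tool_pos: [0.4294, 0.0963, 0.1806]
eef_rot: [0.731, 0.682, 0.001, 0.001]
contact_force: [-0.1, 0.4, 0.2]
opening: 0.8
finger_force: 0.0
[0.4293 0.0961 0.1805]
garlic_center 0.83 [291.0, 159.5, 342.7, 205.7] [317.0204 181.201 ] [0.4273 0.0985 0.024 ]
white_cap_jar 0.7 [430.0, 161.6, 589.1, 269.8] [504.9124 200.6624] [0.6118 0.0713 0.05  ]
white_cap_jar 0.6 [291.6, 8.3, 357.2, 93.7] [325.3783  49.3637] [0.4435 0.2197 0.05  ]
cutlery_tray 0.6 [439.6, 0.6, 550.8, 116.8] [491.4443  57.0463] [0.6069 0.2088 0.016 ]
lemon [372.1189 153.    ] [ 0.6274 -0.0388  0.034 ]
```

View pics/w5.png

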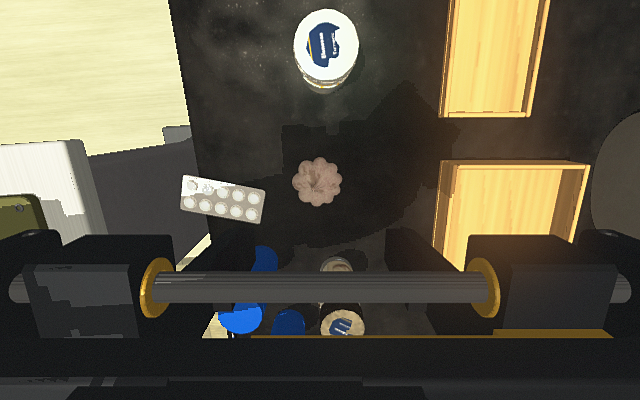

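The wrist view shows the garlic at (317,181). The pill pack's right edge is at x≈264, clear of the finger, and the white cap is at (326,45). The lemon sits in the crate at (0.627,−0.039). Now the garlic.

```bash
python3 -m jog '[{"wx":0,"wy":0,"wz":0,"dx":-0.008,"dy":0.008,"dz":-0.14,"hand":0.2},{"wx":0,"wy":0,"wz":0,"dx":0,"dy":0,"dz":-0.16,"hand":0.2},{"wx":0,"wy":0,"wz":0,"dx":0,"dy":0,"dz":-0.16,"hand":0.2},{"wx":0,"wy":0,"wz":0,"dx":0,"dy":0,"dz":-0.12,"hand":0.2},{"wx":0,"wy":0,"wz":0,"dx":0,"dy":0,"dz":-0.08,"hand":0.2}]' 8
python3 -m jog '[{"wx":0,"wy":0,"wz":0,"dx":0,"dy":0,"dz":-0.036,"hand":0.2},{"wx":0,"wy":0,"wz":0,"dx":0,"dy":0,"dz":0,"hand":0.2},{"wx":0,"wy":0,"wz":0,"dx":0,"dy":0,"dz":0,"hand":0.2}]' 8
python3 -m jog '[{"wx":0,"wy":0,"wz":0,"dx":0,"dy":0,"dz":0,"hand":1},{"wx":0,"wy":0,"wz":0,"dx":0,"dy":0,"dz":0,"hand":1},{"wx":0,"wy":0,"wz":0,"dx":0,"dy":0,"dz":0,"hand":1},{"wx":0,"wy":0,"wz":0,"dx":0,"dy":0,"dz":0,"hand":1},{"wx":0,"wy":0,"wz":0,"dx":0,"dy":0,"dz":0,"hand":1}]' 8
python3 -m jog '[{"wx":0,"wy":0,"wz":0,"dx":0,"dy":0,"dz":0,"hand":1},{"wx":0,"wy":0,"wz":0,"dx":0,"dy":0,"dz":0.06,"hand":1},{"wx":0,"wy":0,"wz":0,"dx":0,"dy":0,"dz":0.12,"hand":1},{"wx":0,"wy":0,"wz":0,"dx":0,"dy":0,"dz":0.16,"hand":1},{"wx":0,"wy":0,"wz":0,"dx":0,"dy":0,"dz":0.16,"hand":1}]' 8
python3 - <<'E'
from h import *
np.set_printoptions(precision=4,suppress=True)
a=np.load("w5.npy"); c=dict(mtx=a[:3],R=a[3:6],t=a[6]); t=r.camera_info("top")
print("white",onplane(c,(326,46),.108),"tri",tri(c,(326,46),t,(220+175/3,180+80/3)))
print("cutlery near corners",onplane(c,(441,117),.016),onplane(c,(530,117),.016))
print("crate far rim",onplane(c,(442,161),.034),onplane(c,(589,165),.034))
E
```

```text
clock: 10.28
tool_pos: [0.4289, 0.0976, 0.0406]
eef_rot: [0.731, 0.683, -0.003, 0.003]
contact_force: [-0.3, -0.4, -0.9]
opening: 0.8
finger_force: 0.0
clock: 10.53
tool_pos: [0.4309, 0.098, 0.0347]
eef_rot: [0.731, 0.683, -0.001, 0.003]
contact_force: [-0.0, 0.9, 0.1]
opening: 0.8
finger_force: 0.0
clock: 10.95
tool_pos: [0.431, 0.098, 0.0354]
eef_rot: [0.731, 0.683, -0.001, 0.003]
contact_force: [-1.0, 0.3, 0.0]
opening: 0.448
finger_force: 0.2
clock: 11.37
tool_pos: [0.4295, 0.0976, 0.1613]
eef_rot: [0.731, 0.683, -0.003, 0.002]
contact_force: [1.5, -0.4, -0.1]
opening: 0.068
finger_force: 0.0
white [0.442  0.2095 0.108 ] tri [0.4411 0.2064 0.1202]
cutlery near corners [0.5595 0.1552 0.016 ] [0.6512 0.1489 0.016 ]
crate far rim [0.5548 0.1125 0.034 ] [0.7037 0.098  0.034 ]
```

The descent stopped at z≈0.035, an arm limit at this yaw, so the grasp slipped off the garlic's top. I'll look at the joints and the garlic.

```bash
python3 -m jog '[{"wx":0,"wy":0,"wz":0,"dx":0,"dy":0,"dz":0,"hand":0.2},{"wx":0,"wy":0,"wz":0,"dx":0,"dy":0,"dz":0,"hand":0.2},{"wx":0,"wy":0,"wz":0,"dx":0,"dy":0,"dz":0,"hand":0.2}]' 8
python3 - <<'E'
from h import *
np.set_printoptions(precision=4,suppress=True)
c=r.camera_info("wrist"); im=r.snapshot("wrist"); cv2.imwrite("pics/w6.png",im[:,:,::-1]); s=r.get_state(); print(s["tool_pos"],s["q"])
for d in r.masks_of("wrist","garlic_center")[:2]: print(round(d["p"],2),d["bbox"],ctr(d["region"]),onplane(c,ctr(d["region"]),.024))
E
```

```text
clock: 11.62
tool_pos: [0.4308, 0.0972, 0.1598]
eef_rot: [0.731, 0.682, -0.002, 0.003]
contact_force: [-0.1, -0.4, -0.4]
opening: 0.269
finger_force: 0.0
[0.4303 0.0973 0.1592] [ 0.0523  0.6618 -0.608   2.1672  0.7668  0.541  -1.2096]
0.87 [291.4, 160.7, 347.1, 209.6] [319.5105 185.7151] [0.4314 0.0982 0.024 ]
```

View pics/w6.png

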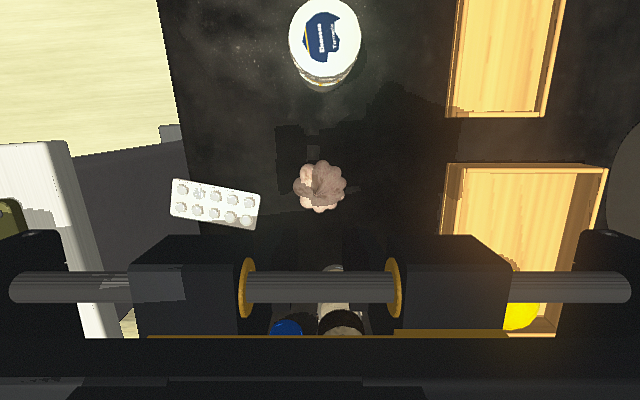

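The garlic is still upright at about (319,185), i.e. (0.430,0.098). At this close radius the wrist bend runs out when it goes low, so I'll need another yaw with a slight tilt. I'll move the dark-cap jar first: its grasp is higher, and it frees space for the garlic.

```bash
python3 -m jog '[{"wx":0,"wy":0,"wz":0,"dx":0.012,"dy":-0.118,"dz":0.03,"hand":0.2},{"wx":0,"wy":0,"wz":0,"dx":0.012,"dy":-0.118,"dz":0.03,"hand":0.2},{"wx":0,"wy":0,"wz":0,"dx":0.012,"dy":-0.118,"dz":0.03,"hand":0.2},{"wx":0,"wy":0,"wz":0,"dx":0.012,"dy":-0.118,"dz":0,"hand":0.2},{"wx":0,"wy":0,"wz":0,"dx":0,"dy":0,"dz":0,"hand":0.2}]' 20
python3 -m jog '[{"wx":0,"wy":0,"wz":0,"dx":0,"dy":0,"dz":0,"hand":0.2},{"wx":0,"wy":0,"wz":0,"dx":0,"dy":0,"dz":0,"hand":0.2}]' 20
python3 - <<'E'
from h import *
np.set_printoptions(precision=4,suppress=True)
t=r.camera_info("top");s=r.get_state(); print(s["tool_pos"],s["q"],s["eef_rot"])
c=r.camera_info("scene"); im=r.snapshot("scene")
for d in r.masks_of("scene","dark_cap_jar"): print(round(d["p"],2),d["bbox"])
# jar axis mid-height from scene vs expectation
for X in((.4424,-.0209,0),(.4424,-.0209,.105)): print("proj",proj(c,X))
E
```

```text
clock: 12.13
tool_pos: [0.4418, -0.0268, 0.1807]
eef_rot: [0.734, 0.679, -0.005, 0.003]
contact_force: [0.0, 0.1, -0.9]
opening: 0.741
finger_force: 0.0
clock: 12.3
tool_pos: [0.4425, -0.0193, 0.1817]
eef_rot: [0.73, 0.683, -0.002, 0.002]
contact_force: [-0.1, 0.2, 0.3]
opening: 0.802
finger_force: 0.0
[ 0.4425 -0.0193  0.1817] [ 0.3695  0.6333 -0.6828  2.1409  0.721   0.6102 -0.9025] [ 0.7305  0.6829 -0.0016  0.0021]
0.77 [393.8, 171.2, 411.4, 205.9]
0.76 [376.7, 185.6, 392.9, 227.9]
0.66 [243.8, 229.8, 259.2, 274.2]
0.58 [356.1, 167.5, 374.0, 205.6]
proj [363.6628 202.2542]
proj [366.3895 170.662 ]
```

```bash
python3 -m jog '[{"wx":0,"wy":0,"wz":0,"dx":0,"dy":-0.004,"dz":-0.12,"hand":0.2},{"wx":0,"wy":0,"wz":0,"dx":0,"dy":0,"dz":-0.14,"hand":0.2},{"wx":0,"wy":0,"wz":0,"dx":0,"dy":0,"dz":-0.12,"hand":0.2},{"wx":0,"wy":0,"wz":0,"dx":0,"dy":0,"dz":-0.08,"hand":0.2},{"wx":0,"wy":0,"wz":0,"dx":0,"dy":0,"dz":-0.03,"hand":0.2}]' 20
python3 -m jog '[{"wx":0,"wy":0,"wz":0,"dx":0,"dy":0,"dz":0,"hand":0.2},{"wx":0,"wy":0,"wz":0,"dx":0,"dy":0,"dz":0,"hand":0.2},{"wx":0,"wy":0,"wz":0,"dx":0,"dy":0,"dz":0,"hand":1},{"wx":0,"wy":0,"wz":0,"dx":0,"dy":0,"dz":0,"hand":1},{"wx":0,"wy":0,"wz":0,"dx":0,"dy":0,"dz":0,"hand":1}]' 20
python3 -m jog '[{"wx":0,"wy":0,"wz":0,"dx":0,"dy":0,"dz":0,"hand":1},{"wx":0,"wy":0,"wz":0,"dx":0,"dy":0,"dz":0,"hand":1},{"wx":0,"wy":0,"wz":0,"dx":0,"dy":0,"dz":0,"hand":1},{"wx":0,"wy":0,"wz":0,"dx":0,"dy":0,"dz":0,"hand":1},{"wx":0,"wy":0,"wz":0,"dx":0,"dy":0,"dz":0,"hand":1}]' 20
```

```text
clock: 12.82
tool_pos: [0.4415, -0.0192, 0.0575]
eef_rot: [0.729, 0.684, -0.003, 0.001]
contact_force: [-0.4, 0.8, -0.5]
opening: 0.8
finger_force: 0.0
clock: 13.23
tool_pos: [0.4434, -0.0209, 0.0607]
eef_rot: [0.731, 0.683, -0.0, 0.003]
contact_force: [-0.2, 0.2, -1.0]
opening: 0.595
finger_force: 0.0
clock: 13.65
tool_pos: [0.4431, -0.0211, 0.0603]
eef_rot: [0.731, 0.683, -0.001, 0.003]
contact_force: [-1.5, -1.0, 5.5]
opening: 0.454
finger_force: 19.9
```

```bash
python3 -m jog '[{"wx":0,"wy":0,"wz":0,"dx":0,"dy":0,"dz":0.08,"hand":1},{"wx":0,"wy":0,"wz":0,"dx":0,"dy":0,"dz":0.16,"hand":1},{"wx":0,"wy":0,"wz":0,"dx":0,"dy":0,"dz":0.16,"hand":1},{"wx":0,"wy":0,"wz":0,"dx":0.085,"dy":-0.112,"dz":0.04,"hand":1},{"wx":0,"wy":0,"wz":0,"dx":0.085,"dy":-0.112,"dz":0,"hand":1}]' 20
python3 -m jog '[{"wx":0,"wy":0,"wz":0,"dx":0.085,"dy":-0.112,"dz":0,"hand":1},{"wx":0,"wy":0,"wz":0,"dx":0.085,"dy":-0.112,"dz":0,"hand":1},{"wx":0,"wy":0,"wz":0,"dx":0.085,"dy":-0.112,"dz":0,"hand":1},{"wx":0,"wy":0,"wz":0,"dx":0.085,"dy":-0.112,"dz":0,"hand":1},{"wx":0,"wy":0,"wz":0,"dx":0.085,"dy":-0.112,"dz":0,"hand":1}]' 20
python3 -m jog '[{"wx":0,"wy":0,"wz":0,"dx":0.085,"dy":-0.112,"dz":0,"hand":1},{"wx":0,"wy":0,"wz":0,"dx":0,"dy":0,"dz":0,"hand":1},{"wx":0,"wy":0,"wz":0,"dx":0,"dy":0,"dz":0,"hand":1},{"wx":0,"wy":0,"wz":0,"dx":0,"dy":0,"dz":0,"hand":1},{"wx":0,"wy":0,"wz":0,"dx":0,"dy":0,"dz":0,"hand":1}]' 20
python3 - <<'E'
from h import *
np.set_printoptions(precision=4,suppress=True)
s=r.get_state(); print(s["tool_pos"],s["q"],s["eef_rot"])
c=r.camera_info("wrist"); im=r.snapshot("wrist"); cv2.imwrite("pics/w7.png",im[:,:,::-1])
np.save("w7.npy",np.vstack([c["mtx"],c["R"],[c["t"]]]))
for n in("scene","top"):
    im=r.snapshot(n); cv2.imwrite(f"pics/{n}7.png",im[:,:,::-1])
E
```

```text
clock: 14.07
tool_pos: [0.4871, -0.0761, 0.1735]
eef_rot: [0.729, 0.684, 0.001, 0.004]
contact_force: [0.6, -0.2, -1.0]
opening: 0.457
finger_force: 19.9
clock: 14.48
tool_pos: [0.5917, -0.219, 0.1694]
eef_rot: [0.731, 0.682, -0.002, 0.002]
contact_force: [1.4, 0.1, -1.3]
opening: 0.453
finger_force: 19.9
clock: 14.9
tool_pos: [0.6121, -0.2432, 0.1698]
eef_rot: [0.73, 0.684, -0.001, 0.002]
contact_force: [0.0, 0.4, -1.4]
opening: 0.457
finger_force: 19.9
[ 0.6121 -0.2432  0.1698] [ 0.6665  0.8985 -0.7226  1.5061  0.671   0.9945 -0.3086] [ 0.7299  0.6836 -0.0014  0.002 ]
```

View pics/w7.png

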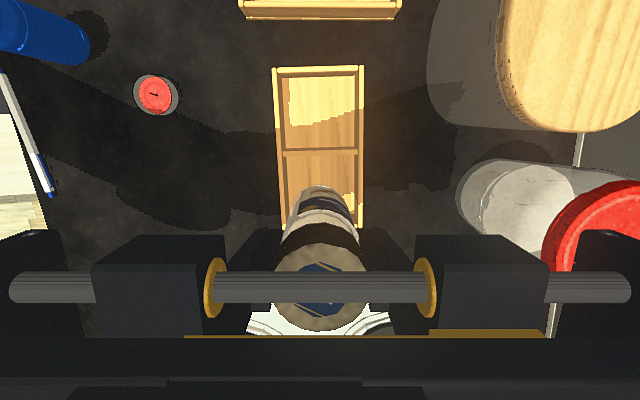

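The dark jar is held over the caddy. The caddy's far rim corners are at (274,67) and (365,66), the cross wall at (284–358,150), and the glass jar's base edge is near (458,190).

Run:
```python
from h import *
np.set_printoptions(precision=4,suppress=True)
a=np.load("w7.npy"); c=dict(mtx=a[:3],R=a[3:6],t=a[6])
A,B=onplane(c,(274,67),.04),onplane(c,(365,66),.04); print(A,B)
yaw=np.arctan2((B-A)[1],(B-A)[0]); x=np.array([np.cos(yaw),np.sin(yaw)]);y=np.array([-x[1],x[0]])
C=(A+B)[:2]/2-.0765*y; print("centre",C,np.degrees(yaw),"bays",C-.037*y,C+.037*y)
m=(onplane(c,(284,150),.04)+onplane(c,(358,149),.04))/2; print("wall mid",m)
print("glass jar",onplane(c,(458,190),0),onplane(c,(428,80),0))
```

```text
[ 0.5798 -0.1317  0.04  ] [ 0.6593 -0.1361  0.04  ]
centre [ 0.6153 -0.2103] -3.148944839255322 bays [ 0.6133 -0.2473] [ 0.6174 -0.1734]
wall mid [ 0.6162 -0.206   0.04  ]
glass jar [ 0.766  -0.2648  0.    ] [ 0.729  -0.1474  0.    ]
```

```bash
python3 -m jog '[{"wx":0,"wy":0,"wz":0,"dx":0,"dy":-0.008,"dz":-0.1,"hand":1},{"wx":0,"wy":0,"wz":0,"dx":0,"dy":0,"dz":-0.12,"hand":1},{"wx":0,"wy":0,"wz":0,"dx":0,"dy":0,"dz":-0.1,"hand":1},{"wx":0,"wy":0,"wz":0,"dx":0,"dy":0,"dz":-0.06,"hand":1},{"wx":0,"wy":0,"wz":0,"dx":0,"dy":0,"dz":-0.03,"hand":1}]' 20
python3 -m jog '[{"wx":0,"wy":0,"wz":0,"dx":0,"dy":0,"dz":-0.004,"hand":1},{"wx":0,"wy":0,"wz":0,"dx":0,"dy":0,"dz":0,"hand":1},{"wx":0,"wy":0,"wz":0,"dx":0,"dy":0,"dz":0,"hand":1},{"wx":0,"wy":0,"wz":0,"dx":0,"dy":0,"dz":0,"hand":1}]' 20
```

```text
clock: 15.47
tool_pos: [0.6113, -0.2464, 0.0654]
eef_rot: [0.73, 0.683, -0.002, 0.001]
contact_force: [-6.0, 0.8, 25.5]
opening: 0.454
finger_force: 20.0
clock: 15.8
tool_pos: [0.6139, -0.247, 0.0677]
eef_rot: [0.731, 0.683, -0.001, 0.004]
contact_force: [-0.6, 0.1, -1.8]
opening: 0.459
finger_force: 20.0
```

```bash
python3 -m jog '[{"wx":0,"wy":0,"wz":0,"dx":0,"dy":0,"dz":-0.006,"hand":1},{"wx":0,"wy":0,"wz":0,"dx":0,"dy":0,"dz":0,"hand":1},{"wx":0,"wy":0,"wz":0,"dx":0,"dy":0,"dz":0,"hand":1}]' 20
python3 -m jog '[{"wx":0,"wy":0,"wz":0,"dx":0,"dy":0,"dz":0,"hand":0.25},{"wx":0,"wy":0,"wz":0,"dx":0,"dy":0,"dz":0,"hand":0.25},{"wx":0,"wy":0,"wz":0,"dx":0,"dy":0,"dz":0,"hand":0.25},{"wx":0,"wy":0,"wz":0,"dx":0,"dy":0,"dz":0,"hand":0.25},{"wx":0,"wy":0,"wz":0,"dx":0,"dy":0,"dz":0,"hand":0.25}]' 20
python3 -m jog '[{"wx":0,"wy":0,"wz":0,"dx":0,"dy":0,"dz":0.06,"hand":0.25},{"wx":0,"wy":0,"wz":0,"dx":0,"dy":0,"dz":0.12,"hand":0.25},{"wx":0,"wy":0,"wz":0,"dx":0,"dy":0,"dz":0.16,"hand":0.25},{"wx":0,"wy":0,"wz":0,"dx":0,"dy":0,"dz":0.16,"hand":0.2},{"wx":0,"wy":0,"wz":0,"dx":0,"dy":0,"dz":0,"hand":0.2}]' 20
```

```text
clock: 16.05
tool_pos: [0.613, -0.2471, 0.0652]
eef_rot: [0.731, 0.683, -0.001, 0.003]
contact_force: [-1.0, 0.2, -2.2]
opening: 0.453
finger_force: 20.0
clock: 16.47
tool_pos: [0.6131, -0.247, 0.0651]
eef_rot: [0.731, 0.683, -0.001, 0.003]
contact_force: [0.2, -0.4, -0.2]
opening: 0.75
finger_force: 0.0
clock: 16.88
tool_pos: [0.6181, -0.2466, 0.1998]
eef_rot: [0.731, 0.682, 0.004, 0.009]
contact_force: [2.0, 0.1, 0.6]
opening: 0.799
finger_force: 0.0
```

```bash
python3 -m jog '[{"wx":0,"wy":0,"wz":0,"dx":-0.057,"dy":0.152,"dz":0,"hand":0.2},{"wx":0,"wy":0,"wz":0,"dx":-0.057,"dy":0.152,"dz":0,"hand":0.2},{"wx":0,"wy":0,"wz":0,"dx":-0.057,"dy":0.152,"dz":0,"hand":0.2},{"wx":0,"wy":0,"wz":0,"dx":-0.057,"dy":0.152,"dz":0,"hand":0.2},{"wx":0,"wy":0,"wz":0,"dx":-0.057,"dy":0.152,"dz":0,"hand":0.2}]' 20
python3 -m jog '[{"wx":0,"wy":0,"wz":0,"dx":-0.057,"dy":0.152,"dz":0,"hand":0.2},{"wx":0,"wy":0,"wz":0,"dx":-0.057,"dy":0.152,"dz":0,"hand":0.2},{"wx":0,"wy":0,"wz":0,"dx":-0.057,"dy":0.152,"dz":0,"hand":0.2},{"wx":0,"wy":0,"wz":0,"dx":-0.057,"dy":0.152,"dz":0,"hand":0.2},{"wx":0,"wy":0,"wz":0,"dx":-0.057,"dy":0.152,"dz":0,"hand":0.2}]' 20
python3 -m jog '[{"wx":0,"wy":0,"wz":0,"dx":-0.057,"dy":0.152,"dz":0,"hand":0.15},{"wx":0,"wy":0,"wz":0,"dx":-0.057,"dy":0.152,"dz":0,"hand":0.15},{"wx":0,"wy":0,"wz":0,"dx":0,"dy":0,"dz":0,"hand":0.15},{"wx":0,"wy":0,"wz":0,"dx":0,"dy":0,"dz":0,"hand":0.15},{"wx":0,"wy":0,"wz":0,"dx":0,"dy":0,"dz":0,"hand":0.15}]' 20
python3 - <<'E'
from h import *
np.set_printoptions(precision=4,suppress=True)
s=r.get_state(); print(s["tool_pos"],s["q"],s["eef_rot"])
c=r.camera_info("wrist"); im=r.snapshot("wrist"); t=r.camera_info("top"); im2=r.snapshot("top"); im3=r.snapshot("scene")
np.save("w8.npy",np.vstack([c["mtx"],c["R"],[c["t"]]]))
cv2.imwrite("pics/w8.png",np.vstack([cv2.resize(im,(640,400)),cv2.resize(im2[120:270,220:490],(640,356))])[:756,:,::-1][:600])
for q in("white_cap_jar","teaspoon","garlic_center"):
    for d in r.masks_of("wrist",q)[:2]: print(q,round(d["p"],2),d["bbox"],ctr(d["region"]))
E
```

```text
clock: 17.3
tool_pos: [0.541, -0.0554, 0.1911]
eef_rot: [0.731, 0.682, -0.001, 0.003]
contact_force: [1.4, 0.2, -0.0]
opening: 0.801
finger_force: 0.0
clock: 17.72
tool_pos: [0.4698, 0.1348, 0.191]
eef_rot: [0.731, 0.683, -0.001, 0.003]
contact_force: [0.5, 0.1, -0.2]
opening: 0.797
finger_force: 0.0
clock: 18.13
tool_pos: [0.4422, 0.2087, 0.1905]
eef_rot: [0.731, 0.683, -0.001, 0.003]
contact_force: [-0.9, -0.7, -0.6]
opening: 0.853
finger_force: 0.0
[0.4422 0.2087 0.1905] [-0.1214  0.6623 -0.6761  2.0043  0.6505  0.7026 -1.2801] [ 0.7306  0.6828 -0.0012  0.0035]
white_cap_jar 0.58 [289.7, 155.8, 345.9, 224.9] [318.489  191.5525]
teaspoon 0.55 [258.6, 41.7, 380.3, 81.6] [329.082   59.9501]
garlic_center 0.88 [293.2, 251.9, 337.3, 268.3] [316.4829 261.6886]
```

View pics/w8.png

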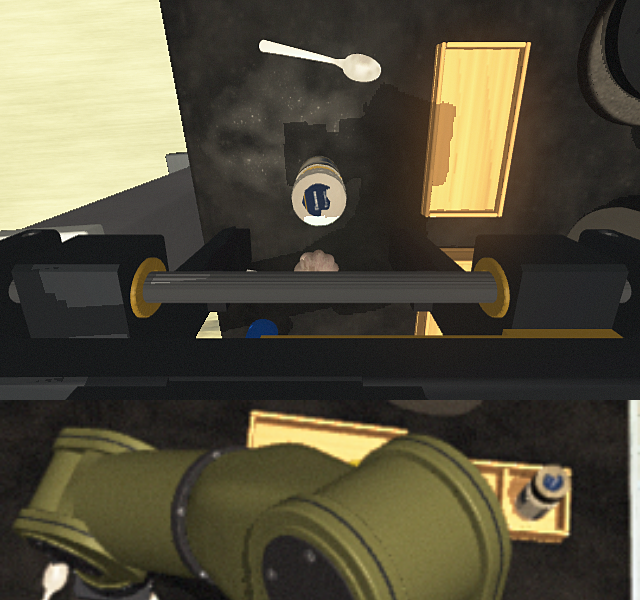

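The wrist view shows the white cap at (319,199), the spoon from (260,44) to (381,70), and the cutlery tray's corners at (437,43), (532,43), (422,214) and (503,216). The top view shows the dark jar upright in the −y bay.

```bash
python3 - <<'E'
from h import *
np.set_printoptions(precision=4,suppress=True)
a=np.load("w8.npy"); c=dict(mtx=a[:3],R=a[3:6],t=a[6])
print("white cap",onplane(c,(319,198.5),.108))
K=[onplane(c,p,.016) for p in((437,43),(532,43),(422,215),(503,216))]; print(np.array(K),"centre",np.mean(K,0))
e1,e2=onplane(c,(260,44),.004),onplane(c,(381,70),.004); print("spoon",e1,e2,(e1+e2)/2,np.linalg.norm(e1-e2),np.degrees(np.arctan2(*(e2-e1)[1::-1])))
print("spoon mask ctr",onplane(c,(329,60),.004))
E
python3 -m jog '[{"wx":0,"wy":0,"wz":0,"dx":0,"dy":0,"dz":-0.12,"hand":0.15},{"wx":0,"wy":0,"wz":0,"dx":0,"dy":0,"dz":-0.14,"hand":0.15},{"wx":0,"wy":0,"wz":0,"dx":0,"dy":0,"dz":-0.12,"hand":0.15},{"wx":0,"wy":0,"wz":0,"dx":0,"dy":0,"dz":-0.08,"hand":0.15},{"wx":0,"wy":0,"wz":0,"dx":0,"dy":0,"dz":-0.05,"hand":0.15}]' 20
python3 -m jog '[{"wx":0,"wy":0,"wz":0,"dx":0,"dy":0,"dz":0,"hand":0.15},{"wx":0,"wy":0,"wz":0,"dx":0,"dy":0,"dz":0,"hand":0.15},{"wx":0,"wy":0,"wz":0,"dx":0,"dy":0,"dz":0,"hand":1},{"wx":0,"wy":0,"wz":0,"dx":0,"dy":0,"dz":0,"hand":1},{"wx":0,"wy":0,"wz":0,"dx":0,"dy":0,"dz":0,"hand":1}]' 20
python3 -m jog '[{"wx":0,"wy":0,"wz":0,"dx":0,"dy":0,"dz":0,"hand":1},{"wx":0,"wy":0,"wz":0,"dx":0,"dy":0,"dz":0,"hand":1},{"wx":0,"wy":0,"wz":0,"dx":0,"dy":0,"dz":0,"hand":1},{"wx":0,"wy":0,"wz":0,"dx":0,"dy":0,"dz":0,"hand":1},{"wx":0,"wy":0,"wz":0,"dx":0,"dy":0,"dz":0,"hand":1}]' 20
```

```text
white cap [0.4423 0.2112 0.108 ]
[[0.5693 0.3384 0.016 ]
 [0.6642 0.3321 0.016 ]
 [0.5588 0.1577 0.016 ]
 [0.653  0.15   0.016 ]] centre [0.6113 0.2446 0.016 ]
spoon [0.391  0.3521 0.004 ] [0.5157 0.3188 0.004 ] [0.4533 0.3354 0.004 ] 0.12909806042067912 -14.969967168200496
spoon mask ctr [0.4613 0.3322 0.004 ]
clock: 18.85
tool_pos: [0.4413, 0.2078, 0.0603]
eef_rot: [0.731, 0.682, -0.003, 0.003]
contact_force: [0.5, -0.9, 0.4]
opening: 0.854
finger_force: 0.0
clock: 19.27
tool_pos: [0.4426, 0.2092, 0.0635]
eef_rot: [0.731, 0.682, -0.0, 0.003]
contact_force: [-1.1, 0.0, -0.1]
opening: 0.65
finger_force: 0.0
clock: 19.68
tool_pos: [0.4423, 0.2091, 0.063]
eef_rot: [0.731, 0.683, -0.001, 0.003]
contact_force: [0.4, -0.7, 5.6]
opening: 0.513
finger_force: 20.0
```

```bash
python3 -m jog '[{"wx":0,"wy":0,"wz":0,"dx":0,"dy":0,"dz":0.1,"hand":1},{"wx":0,"wy":0,"wz":0,"dx":0,"dy":0,"dz":0.16,"hand":1},{"wx":0,"wy":0,"wz":0,"dx":0,"dy":0,"dz":0.16,"hand":1},{"wx":0,"wy":0,"wz":0,"dx":0,"dy":0,"dz":0.09,"hand":1}]' 20
python3 -m jog '[{"wx":0,"wy":0,"wz":0,"dx":0.0628,"dy":-0.139,"dz":0,"hand":1},{"wx":0,"wy":0,"wz":0,"dx":0.0628,"dy":-0.139,"dz":0,"hand":1},{"wx":0,"wy":0,"wz":0,"dx":0.0628,"dy":-0.139,"dz":0,"hand":1},{"wx":0,"wy":0,"wz":0,"dx":0.0628,"dy":-0.139,"dz":0,"hand":1},{"wx":0,"wy":0,"wz":0,"dx":0.0628,"dy":-0.139,"dz":0,"hand":1}]' 20
python3 -m jog '[{"wx":0,"wy":0,"wz":0,"dx":0.0628,"dy":-0.139,"dz":0,"hand":1},{"wx":0,"wy":0,"wz":0,"dx":0.0628,"dy":-0.139,"dz":0,"hand":1},{"wx":0,"wy":0,"wz":0,"dx":0.0628,"dy":-0.139,"dz":0,"hand":1},{"wx":0,"wy":0,"wz":0,"dx":0.0628,"dy":-0.139,"dz":0,"hand":1},{"wx":0,"wy":0,"wz":0,"dx":0.0628,"dy":-0.139,"dz":0,"hand":1}]' 20
python3 -m jog '[{"wx":0,"wy":0,"wz":0,"dx":0.0628,"dy":-0.139,"dz":0,"hand":1},{"wx":0,"wy":0,"wz":0,"dx":0,"dy":0,"dz":0,"hand":1},{"wx":0,"wy":0,"wz":0,"dx":0,"dy":0,"dz":0,"hand":1},{"wx":0,"wy":0,"wz":0,"dx":0,"dy":0,"dz":0,"hand":1},{"wx":0,"wy":0,"wz":0,"dx":0,"dy":0,"dz":0,"hand":1}]' 20
```

```text
clock: 20.02
tool_pos: [0.4422, 0.2098, 0.1931]
eef_rot: [0.731, 0.683, 0.0, 0.003]
contact_force: [1.5, 0.3, -0.9]
opening: 0.515
finger_force: 20.0
clock: 20.43
tool_pos: [0.5204, 0.0331, 0.1898]
eef_rot: [0.731, 0.683, -0.002, 0.003]
contact_force: [0.2, 1.5, -1.0]
opening: 0.515
finger_force: 20.0
clock: 20.85
tool_pos: [0.5987, -0.1407, 0.1895]
eef_rot: [0.731, 0.683, -0.002, 0.002]
contact_force: [1.8, 0.3, -0.8]
opening: 0.51
finger_force: 20.0
clock: 21.27
tool_pos: [0.6141, -0.1711, 0.1899]
eef_rot: [0.73, 0.684, -0.001, 0.002]
contact_force: [-0.4, -0.0, -0.1]
opening: 0.512
finger_force: 20.0
```

```bash
python3 -m jog '[{"wx":0,"wy":0,"wz":0,"dx":0.003,"dy":-0.006,"dz":-0.12,"hand":1},{"wx":0,"wy":0,"wz":0,"dx":0,"dy":0,"dz":-0.14,"hand":1},{"wx":0,"wy":0,"wz":0,"dx":0,"dy":0,"dz":-0.1,"hand":1},{"wx":0,"wy":0,"wz":0,"dx":0,"dy":0,"dz":-0.06,"hand":1},{"wx":0,"wy":0,"wz":0,"dx":0,"dy":0,"dz":-0.03,"hand":1}]' 20
python3 -m jog '[{"wx":0,"wy":0,"wz":0,"dx":0,"dy":0,"dz":-0.02,"hand":1},{"wx":0,"wy":0,"wz":0,"dx":0,"dy":0,"dz":-0.012,"hand":1},{"wx":0,"wy":0,"wz":0,"dx":0,"dy":0,"dz":0,"hand":1},{"wx":0,"wy":0,"wz":0,"dx":0,"dy":0,"dz":0,"hand":1},{"wx":0,"wy":0,"wz":0,"dx":0,"dy":0,"dz":0,"hand":1}]' 20
```

```text
clock: 21.68
tool_pos: [0.614, -0.1732, 0.0755]
eef_rot: [0.73, 0.684, -0.002, 0.001]
contact_force: [-0.0, -0.2, 0.4]
opening: 0.519
finger_force: 20.0
clock: 22.1
tool_pos: [0.6162, -0.1748, 0.0707]
eef_rot: [0.731, 0.683, -0.001, 0.004]
contact_force: [0.8, -0.1, -1.0]
opening: 0.513
finger_force: 20.0
```

```bash
python3 -m jog '[{"wx":0,"wy":0,"wz":0,"dx":0,"dy":0,"dz":-0.006,"hand":1},{"wx":0,"wy":0,"wz":0,"dx":0,"dy":0,"dz":-0.004,"hand":1},{"wx":0,"wy":0,"wz":0,"dx":0,"dy":0,"dz":0,"hand":1},{"wx":0,"wy":0,"wz":0,"dx":0,"dy":0,"dz":0,"hand":1}]' 20
python3 -m jog '[{"wx":0,"wy":0,"wz":0,"dx":0,"dy":0,"dz":0,"hand":0.2},{"wx":0,"wy":0,"wz":0,"dx":0,"dy":0,"dz":0,"hand":0.2},{"wx":0,"wy":0,"wz":0,"dx":0,"dy":0,"dz":0,"hand":0.2},{"wx":0,"wy":0,"wz":0,"dx":0,"dy":0,"dz":0,"hand":0.2},{"wx":0,"wy":0,"wz":0,"dx":0,"dy":0,"dz":0,"hand":0.2}]' 20
python3 -m jog '[{"wx":0,"wy":0,"wz":0,"dx":0,"dy":0,"dz":0.06,"hand":0.2},{"wx":0,"wy":0,"wz":0,"dx":0,"dy":0,"dz":0.12,"hand":0.2},{"wx":0,"wy":0,"wz":0,"dx":0,"dy":0,"dz":0.16,"hand":0.2},{"wx":0,"wy":0,"wz":0,"dx":0,"dy":0,"dz":0.16,"hand":0.2},{"wx":0,"wy":0,"wz":0,"dx":0,"dy":0,"dz":0,"hand":0.2}]' 20
```

```text
clock: 22.43
tool_pos: [0.616, -0.1749, 0.0682]
eef_rot: [0.731, 0.683, -0.001, 0.004]
contact_force: [-0.8, -0.2, 5.2]
opening: 0.513
finger_force: 20.0
clock: 22.85
tool_pos: [0.6153, -0.1747, 0.0668]
eef_rot: [0.731, 0.683, -0.001, 0.003]
contact_force: [-0.9, -0.1, -0.7]
opening: 0.8
finger_force: 0.0
clock: 23.27
tool_pos: [0.6204, -0.1737, 0.2013]
eef_rot: [0.731, 0.683, 0.004, 0.008]
contact_force: [0.5, 1.5, 1.1]
opening: 0.802
finger_force: 0.0
```

Both jars are placed. The mug is too close to the spoon for a cross pinch with the wide body. I'll look from near the spoon and plan to push it away from the mug first.

```bash
python3 -m jog '[{"wx":0,"wy":0,"wz":0,"dx":-0.05,"dy":0.146,"dz":0,"hand":0.3},{"wx":0,"wy":0,"wz":0,"dx":-0.05,"dy":0.146,"dz":0,"hand":0.3},{"wx":0,"wy":0,"wz":0,"dx":-0.05,"dy":0.146,"dz":0,"hand":0.3},{"wx":0,"wy":0,"wz":0,"dx":-0.05,"dy":0.146,"dz":0,"hand":0.3},{"wx":0,"wy":0,"wz":0,"dx":-0.05,"dy":0.146,"dz":0,"hand":0.3}]' 20
python3 -m jog '[{"wx":0,"wy":0,"wz":0,"dx":-0.05,"dy":0.146,"dz":0,"hand":0.3},{"wx":0,"wy":0,"wz":0,"dx":-0.05,"dy":0.146,"dz":0,"hand":0.3},{"wx":0,"wy":0,"wz":0,"dx":-0.05,"dy":0.146,"dz":0,"hand":0.3},{"wx":0,"wy":0,"wz":0,"dx":-0.05,"dy":0.146,"dz":0,"hand":0.3},{"wx":0,"wy":0,"wz":0,"dx":-0.05,"dy":0.146,"dz":0,"hand":0.3}]' 20
python3 -m jog '[{"wx":0,"wy":0,"wz":0,"dx":-0.05,"dy":0.146,"dz":0,"hand":0.3},{"wx":0,"wy":0,"wz":0,"dx":-0.05,"dy":0.146,"dz":0,"hand":0.3},{"wx":0,"wy":0,"wz":0,"dx":-0.05,"dy":0.146,"dz":0,"hand":0.3},{"wx":0,"wy":0,"wz":0,"dx":0,"dy":0,"dz":0,"hand":0.3},{"wx":0,"wy":0,"wz":0,"dx":0,"dy":0,"dz":0,"hand":0.3}]' 20
python3 -m jog '[{"wx":0,"wy":0,"wz":0,"dx":0,"dy":0,"dz":0,"hand":0.3},{"wx":0,"wy":0,"wz":0,"dx":0,"dy":0,"dz":0,"hand":0.3}]' 20
python3 - <<'E'
from h import *
np.set_printoptions(precision=4,suppress=True)
s=r.get_state(); print(s["tool_pos"],s["q"],s["eef_rot"])
c=r.camera_info("wrist"); im=r.snapshot("wrist"); im2=r.snapshot("top")
np.save("w9.npy",np.vstack([c["mtx"],c["R"],[c["t"]]]))
cv2.imwrite("pics/w9.png",np.vstack([im[:240],cv2.resize(im2[120:270,220:490],(640,356))])[:,:,::-1])
for q in("mug","teaspoon"):
    for d in r.masks_of("wrist",q)[:2]: print(q,round(d["p"],2),d["bbox"],ctr(d["region"]))
E
```

```text
clock: 23.68
tool_pos: [0.5522, 0.0093, 0.193]
eef_rot: [0.731, 0.682, -0.001, 0.003]
contact_force: [-0.3, 1.1, -0.2]
opening: 0.699
finger_force: 0.0
clock: 24.1
tool_pos: [0.4897, 0.1921, 0.193]
eef_rot: [0.731, 0.683, -0.001, 0.003]
contact_force: [1.0, -0.1, 0.5]
opening: 0.702
finger_force: 0.0
clock: 24.52
tool_pos: [0.4514, 0.3031, 0.1931]
eef_rot: [0.729, 0.685, -0.0, 0.002]
contact_force: [0.6, -0.4, 0.1]
opening: 0.699
finger_force: 0.0
clock: 24.68
tool_pos: [0.4536, 0.298, 0.1921]
eef_rot: [0.732, 0.682, -0.002, 0.004]
contact_force: [-0.1, -0.3, 0.3]
opening: 0.698
finger_force: 0.0
[0.4536 0.298  0.1921] [-0.2709  0.7204 -0.6784  1.8471  0.6239  0.803  -1.3512] [ 0.7315  0.6818 -0.0016  0.0036]
mug 0.88 [300.7, 0.0, 403.7, 63.5] [346.9569  25.7401]
teaspoon 0.65 [259.8, 129.3, 371.1, 167.3] [324.8073 147.1523]
```

View pics/w9.png

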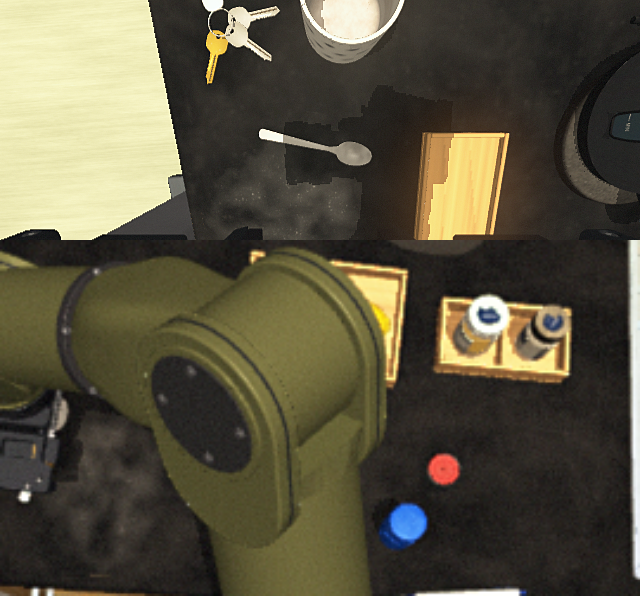

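Both jars stand in their bays in the top view. The mug's front base is at (337,62), the spoon runs from (260,134) to (371,155), and the keys are at (235,30).

Run:
```python
from h import *
np.set_printoptions(precision=4,suppress=True)
a=np.load("w9.npy"); c=dict(mtx=a[:3],R=a[3:6],t=a[6])
print("mug base front",onplane(c,(338,63),0),"rim front",onplane(c,(352,39),.091),"rim L/R",onplane(c,(303,5),.091),onplane(c,(404,0),.091))
e1,e2=onplane(c,(260,134),.005),onplane(c,(371.5,156),.005); print("spoon",e1,e2,(e1+e2)/2,np.linalg.norm(e1-e2))
print("key tip",onplane(c,(209,82),.0), onplane(c,(270,58),0))
```

```text
mug base front [0.4828 0.4186 0.    ] rim front [0.4877 0.42   0.091 ] rim L/R [0.4522 0.4454 0.091 ] [0.5273 0.4435 0.091 ]
spoon [0.3914 0.3508 0.005 ] [0.5153 0.3174 0.005 ] [0.4534 0.3341 0.005 ] 0.12832863379049514
key tip [0.3421 0.4094 0.    ] [0.4108 0.4286 0.    ]
```

```bash
python3 -m jog '[{"wx":0,"wy":0,"wz":0,"dx":0,"dy":0.136,"dz":0,"hand":0.3},{"wx":0,"wy":0,"wz":0,"dx":0,"dy":0.136,"dz":0,"hand":0.3},{"wx":0,"wy":0,"wz":0,"dx":0,"dy":0,"dz":-0.12,"hand":0.3},{"wx":0,"wy":0,"wz":0,"dx":0,"dy":0,"dz":-0.15,"hand":0.3},{"wx":0,"wy":0,"wz":0,"dx":0,"dy":0,"dz":-0.15,"hand":0.3}]' 20
python3 -m jog '[{"wx":0,"wy":0,"wz":0,"dx":0,"dy":0,"dz":-0.14,"hand":0.3},{"wx":0,"wy":0,"wz":0,"dx":0,"dy":0,"dz":-0.1,"hand":0.3},{"wx":0,"wy":0,"wz":0,"dx":0,"dy":0,"dz":-0.06,"hand":0.3},{"wx":0,"wy":0,"wz":0,"dx":0,"dy":0,"dz":-0.02,"hand":0.3},{"wx":0,"wy":0,"wz":0,"dx":0,"dy":0,"dz":0,"hand":0.3}]' 20
python3 -m jog '[{"wx":0,"wy":0,"wz":0,"dx":0,"dy":0,"dz":0,"hand":0.3},{"wx":0,"wy":0,"wz":0,"dx":0,"dy":0,"dz":0,"hand":0.3},{"wx":0,"wy":0,"wz":0,"dx":0,"dy":0,"dz":0,"hand":0.3}]' 20
```

```text
clock: 25.3
tool_pos: [0.4537, 0.3684, 0.0865]
eef_rot: [0.731, 0.682, 0.0, 0.003]
contact_force: [0.8, -0.6, -0.6]
opening: 0.701
finger_force: 0.0
clock: 25.72
tool_pos: [0.4526, 0.3668, 0.0059]
eef_rot: [0.731, 0.682, -0.002, 0.003]
contact_force: [0.3, 1.3, 0.7]
opening: 0.702
finger_force: 0.0
clock: 25.97
tool_pos: [0.4537, 0.3684, 0.0084]
eef_rot: [0.731, 0.682, -0.0, 0.003]
contact_force: [1.2, -0.0, 0.2]
opening: 0.703
finger_force: 0.0
```

```bash
python3 -m jog '[{"wx":0,"wy":0,"wz":0,"dx":0,"dy":0,"dz":-0.02,"hand":0.3},{"wx":0,"wy":0,"wz":0,"dx":0,"dy":0,"dz":0,"hand":0.3},{"wx":0,"wy":0,"wz":0,"dx":0,"dy":-0.04,"dz":0,"hand":0.3},{"wx":0,"wy":0,"wz":0,"dx":0,"dy":-0.04,"dz":0,"hand":0.3},{"wx":0,"wy":0,"wz":0,"dx":0,"dy":-0.04,"dz":0,"hand":0.3}]' 20
python3 -m jog '[{"wx":0,"wy":0,"wz":0,"dx":0,"dy":-0.04,"dz":0,"hand":0.3},{"wx":0,"wy":0,"wz":0,"dx":0,"dy":-0.04,"dz":0,"hand":0.3},{"wx":0,"wy":0,"wz":0,"dx":0,"dy":-0.04,"dz":0,"hand":0.3},{"wx":0,"wy":0,"wz":0,"dx":0,"dy":-0.04,"dz":0,"hand":0.3},{"wx":0,"wy":0,"wz":0,"dx":0,"dy":-0.04,"dz":0,"hand":0.3}]' 20
python3 -m jog '[{"wx":0,"wy":0,"wz":0,"dx":0,"dy":-0.04,"dz":0,"hand":0.3},{"wx":0,"wy":0,"wz":0,"dx":0,"dy":-0.04,"dz":0,"hand":0.3},{"wx":0,"wy":0,"wz":0,"dx":0,"dy":-0.02,"dz":0,"hand":0.3},{"wx":0,"wy":0,"wz":0,"dx":0,"dy":0,"dz":0,"hand":0.3},{"wx":0,"wy":0,"wz":0,"dx":0,"dy":0.02,"dz":0,"hand":0.3}]' 20
python3 -m jog '[{"wx":0,"wy":0,"wz":0,"dx":0,"dy":0.02,"dz":0.1,"hand":0.3},{"wx":0,"wy":0,"wz":0,"dx":0,"dy":0,"dz":0.16,"hand":0.3},{"wx":0,"wy":0,"wz":0,"dx":0,"dy":0,"dz":0.16,"hand":0.3},{"wx":0,"wy":0,"wz":0,"dx":0,"dy":-0.14,"dz":0.16,"hand":0.3},{"wx":0,"wy":0,"wz":0,"dx":0,"dy":-0.14,"dz":0.1,"hand":0.3}]' 20
python3 -m jog '[{"wx":0,"wy":0,"wz":0,"dx":0,"dy":0,"dz":0,"hand":0.3},{"wx":0,"wy":0,"wz":0,"dx":0,"dy":0,"dz":0,"hand":0.3},{"wx":0,"wy":0,"wz":0,"dx":0,"dy":0,"dz":0,"hand":0.3},{"wx":0,"wy":0,"wz":0,"dx":0,"dy":0,"dz":0,"hand":0.3}]' 20
python3 - <<'E'
from h import *
np.set_printoptions(precision=4,suppress=True)
s=r.get_state(); print(s["tool_pos"],s["q"],s["eef_rot"])
c=r.camera_info("wrist"); im=r.snapshot("wrist"); cv2.imwrite("pics/w10.png",im[:,:,::-1])
np.save("w10.npy",np.vstack([c["mtx"],c["R"],[c["t"]]]))
for q in("teaspoon","mug"):
    for d in r.masks_of("wrist",q)[:2]:
        print(q,round(d["p"],2),d["bbox"],ctr(d["region"]))
        if q=="teaspoon":
            ys,xs=np.nonzero(d["region"]); i,j=xs.argmin(),xs.argmax(); e=[onplane(c,(xs[k],ys[k]),.005) for k in(i,j)]; print(e,(e[0]+e[1])/2,np.linalg.norm(e[0]-e[1]), outline(c,d["region"],.005))
E
```

```text
clock: 26.38
tool_pos: [0.4529, 0.3362, 0.002]
eef_rot: [0.731, 0.683, -0.002, 0.003]
contact_force: [0.2, 0.8, 1.1]
opening: 0.702
finger_force: 0.1
clock: 26.8
tool_pos: [0.4529, 0.2866, 0.0021]
eef_rot: [0.731, 0.683, -0.001, 0.003]
contact_force: [0.4, -0.0, -0.3]
opening: 0.702
finger_force: 0.1
clock: 27.22
tool_pos: [0.453, 0.2664, 0.0019]
eef_rot: [0.731, 0.682, -0.002, 0.003]
contact_force: [0.1, -0.4, -0.2]
opening: 0.7
finger_force: 0.0
clock: 27.63
tool_pos: [0.4534, 0.2163, 0.1658]
eef_rot: [0.729, 0.685, 0.003, 0.002]
contact_force: [0.8, -0.7, -0.7]
opening: 0.698
finger_force: 0.0
clock: 27.97
tool_pos: [0.4524, 0.2131, 0.1621]
eef_rot: [0.73, 0.683, -0.001, 0.002]
contact_force: [-0.0, 0.3, -0.6]
opening: 0.702
finger_force: 0.0
[0.4524 0.2131 0.1621] [-0.1411  0.7183 -0.6478  1.9981  0.7083  0.6646 -1.3189] [ 0.73    0.6834 -0.0011  0.0021]
teaspoon 0.86 [257.0, 148.1, 382.6, 174.3] [330.0408 159.266 ]
[array([0.3905, 0.2504, 0.005 ]), array([0.5174, 0.2348, 0.005 ])] [0.454  0.2426 0.005 ] 0.12778532910211157 ((0.45459428429603577, 0.24157261848449707), (0.02605598047375679, 0.12893003225326538), 77.60955810546875)
```

The spoon is now at (0.454,0.242), angled about −8°, clear of the mug. I'll turn to pinch across it.

```bash
python3 -m jog '[{"wx":0,"wy":0,"wz":0.0624,"dx":0.002,"dy":0.029,"dz":0,"hand":0.5},{"wx":0,"wy":0,"wz":0.0624,"dx":0.002,"dy":0.029,"dz":0,"hand":0.5},{"wx":0,"wy":0,"wz":0.0624,"dx":0.002,"dy":0.029,"dz":0,"hand":0.5},{"wx":0,"wy":0,"wz":0.0624,"dx":0,"dy":0.029,"dz":0,"hand":0.5},{"wx":0,"wy":0,"wz":0.0624,"dx":0,"dy":0,"dz":0,"hand":0.5}]' 15
python3 -m jog '[{"wx":0,"wy":0,"wz":0.0624,"dx":0,"dy":0,"dz":0,"hand":0.5},{"wx":0,"wy":0,"wz":0.0624,"dx":0,"dy":0,"dz":0,"hand":0.5},{"wx":0,"wy":0,"wz":0.0624,"dx":0,"dy":0,"dz":0,"hand":0.5},{"wx":0,"wy":0,"wz":0.0624,"dx":0,"dy":0,"dz":0,"hand":0.5},{"wx":0,"wy":0,"wz":0.0624,"dx":0,"dy":0,"dz":0,"hand":0.5}]' 15
python3 -m jog '[{"wx":0,"wy":0,"wz":0.0624,"dx":0,"dy":0,"dz":0,"hand":0.5},{"wx":0,"wy":0,"wz":0.0624,"dx":0,"dy":0,"dz":0,"hand":0.5},{"wx":0,"wy":0,"wz":0,"dx":0,"dy":0,"dz":0,"hand":0.5},{"wx":0,"wy":0,"wz":0,"dx":0,"dy":0,"dz":0,"hand":0.5},{"wx":0,"wy":0,"wz":0,"dx":0,"dy":0,"dz":0,"hand":0.5}]' 15
python3 - <<'E'
from h import *
np.set_printoptions(precision=4,suppress=True)
s=r.get_state(); print(s["tool_pos"],s["q"],s["eef_rot"])
c=r.camera_info("wrist"); im=r.snapshot("wrist"); cv2.imwrite("pics/w11.png",im[:240,:,::-1])
for d in r.masks_of("wrist","teaspoon")[:2]:
    ys,xs=np.nonzero(d["region"]); print(d["bbox"])
    w=np.array([onplane(c,(x,y),.005)[:2] for x,y in zip(xs,ys)])
    l=cv2.fitLine(w.astype(np.float32),cv2.DIST_L2,0,.001,.001).ravel(); u=l[:2]; p=(w-l[2:])@u
    print("fit",l,np.degrees(np.arctan2(u[1],u[0])),"mid",l[2:]+u*(p.max()+p.min())/2,"len",np.ptp(p))
E
```

```text
clock: 28.53
tool_pos: [0.4538, 0.2431, 0.1623]
eef_rot: [0.482, 0.876, 0.001, 0.002]
contact_force: [-0.9, 1.1, -0.5]
opening: 0.498
finger_force: 0.0
clock: 28.95
tool_pos: [0.4539, 0.2411, 0.162]
eef_rot: [0.191, 0.982, 0.001, 0.003]
contact_force: [0.4, 0.0, 0.4]
opening: 0.499
finger_force: 0.0
clock: 29.37
tool_pos: [0.4541, 0.2408, 0.1623]
eef_rot: [0.072, 0.997, 0.001, 0.003]
contact_force: [0.2, -0.6, -0.5]
opening: 0.497
finger_force: 0.0
[0.4541 0.2408 0.1623] [ 0.0001  0.8565 -1.024   1.955   0.9583  0.9131 -0.1067] [0.0718 0.9974 0.001  0.0027]
[486.0, 148.6, 637.8, 254.9]
fit [0.3495 0.9369 0.5064 0.5017] 69.54391 mid [0.5089 0.5084] len 0.19068091380175178
[305.2, 117.4, 330.0, 238.7]
fit [ 0.9902 -0.1393  0.4624  0.2373] -8.009253 mid [0.4532 0.2386] len 0.1289474407194985
```

View pics/w11.png

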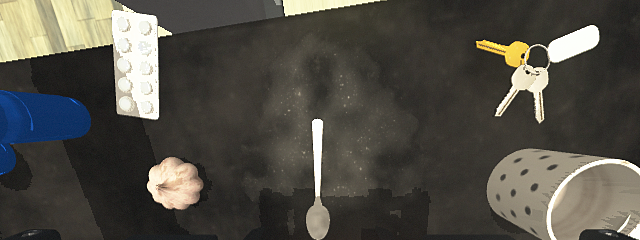

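The wrist view shows the spoon upright in the image at x≈317, exactly across the closing line, with the mug well to the right. Now I pinch.

```bash
python3 -m jog '[{"wx":0,"wy":0,"wz":0,"dx":0,"dy":-0.006,"dz":-0.12,"hand":0.5},{"wx":0,"wy":0,"wz":0,"dx":0,"dy":0,"dz":-0.15,"hand":0.5},{"wx":0,"wy":0,"wz":0,"dx":0,"dy":0,"dz":-0.15,"hand":0.5},{"wx":0,"wy":0,"wz":0,"dx":0,"dy":0,"dz":-0.12,"hand":0.5},{"wx":0,"wy":0,"wz":0,"dx":0,"dy":0,"dz":-0.06,"hand":0.5}]' 15
python3 -m jog '[{"wx":0,"wy":0,"wz":0,"dx":0,"dy":0,"dz":-0.03,"hand":0.5},{"wx":0,"wy":0,"wz":0,"dx":0,"dy":0,"dz":-0.006,"hand":0.5},{"wx":0,"wy":0,"wz":0,"dx":0,"dy":0,"dz":0,"hand":0.5},{"wx":0,"wy":0,"wz":0,"dx":0,"dy":0,"dz":0,"hand":0.5}]' 15
```

```text
clock: 29.88
tool_pos: [0.4533, 0.2376, 0.0093]
eef_rot: [0.071, 0.997, -0.001, 0.002]
contact_force: [0.1, 0.5, 1.1]
opening: 0.502
finger_force: 0.0
clock: 30.22
tool_pos: [0.455, 0.2396, 0.0048]
eef_rot: [0.071, 0.997, 0.002, 0.004]
contact_force: [0.4, -0.2, -0.3]
opening: 0.502
finger_force: 0.0
```

```bash
python3 -m jog '[{"wx":0,"wy":0,"wz":0,"dx":0,"dy":0,"dz":-0.012,"hand":0.5},{"wx":0,"wy":0,"wz":0,"dx":0,"dy":0,"dz":0,"hand":0.5},{"wx":0,"wy":0,"wz":0,"dx":0,"dy":0,"dz":0,"hand":1},{"wx":0,"wy":0,"wz":0,"dx":0,"dy":0,"dz":0,"hand":1},{"wx":0,"wy":0,"wz":0,"dx":0,"dy":0,"dz":0,"hand":1}]' 15
python3 -m jog '[{"wx":0,"wy":0,"wz":0,"dx":0,"dy":0,"dz":0,"hand":1},{"wx":0,"wy":0,"wz":0,"dx":0,"dy":0,"dz":0,"hand":1},{"wx":0,"wy":0,"wz":0,"dx":0,"dy":0,"dz":0,"hand":1},{"wx":0,"wy":0,"wz":0,"dx":0,"dy":0,"dz":0,"hand":1},{"wx":0,"wy":0,"wz":0,"dx":0,"dy":0,"dz":0,"hand":1}]' 15
python3 -m jog '[{"wx":0,"wy":0,"wz":0,"dx":0,"dy":0,"dz":0.05,"hand":1},{"wx":0,"wy":0,"wz":0,"dx":0,"dy":0,"dz":0.08,"hand":1},{"wx":0,"wy":0,"wz":0,"dx":0,"dy":0,"dz":0.08,"hand":1},{"wx":0,"wy":0,"wz":0,"dx":0,"dy":0,"dz":0.08,"hand":1},{"wx":0,"wy":0,"wz":0,"dx":0,"dy":0,"dz":0.03,"hand":1}]' 15
```

```text
clock: 30.63
tool_pos: [0.4545, 0.2389, 0.0009]
eef_rot: [0.071, 0.997, 0.001, 0.003]
contact_force: [-0.1, -1.2, -0.0]
opening: 0.3
finger_force: 0.0
clock: 31.05
tool_pos: [0.4545, 0.2389, 0.0007]
eef_rot: [0.071, 0.997, 0.001, 0.003]
contact_force: [0.2, -0.3, 1.8]
opening: 0.22
finger_force: 15.0
clock: 31.47
tool_pos: [0.4548, 0.2398, 0.0826]
eef_rot: [0.07, 0.998, 0.002, 0.004]
contact_force: [0.6, 1.0, -0.3]
opening: 0.216
finger_force: 15.0
```

```bash
python3 -m jog '[{"wx":0,"wy":0,"wz":-0.0624,"dx":0.051,"dy":-0.004,"dz":0.02,"hand":1},{"wx":0,"wy":0,"wz":-0.0624,"dx":0.051,"dy":-0.004,"dz":0.02,"hand":1},{"wx":0,"wy":0,"wz":-0.0624,"dx":0.051,"dy":-0.004,"dz":0.02,"hand":1},{"wx":0,"wy":0,"wz":-0.0624,"dx":0.051,"dy":-0.004,"dz":0.02,"hand":1},{"wx":0,"wy":0,"wz":-0.0624,"dx":0.051,"dy":-0.004,"dz":0,"hand":1}]' 15
python3 -m jog '[{"wx":0,"wy":0,"wz":-0.0624,"dx":0.051,"dy":-0.004,"dz":0,"hand":1},{"wx":0,"wy":0,"wz":-0.0624,"dx":0.051,"dy":-0.004,"dz":0,"hand":1},{"wx":0,"wy":0,"wz":-0.0624,"dx":0.051,"dy":-0.004,"dz":0,"hand":1},{"wx":0,"wy":0,"wz":-0.0624,"dx":0.051,"dy":-0.004,"dz":0,"hand":1},{"wx":0,"wy":0,"wz":-0.0624,"dx":0.051,"dy":-0.004,"dz":0,"hand":1}]' 15
python3 -m jog '[{"wx":0,"wy":0,"wz":-0.0624,"dx":0.051,"dy":-0.004,"dz":0,"hand":1},{"wx":0,"wy":0,"wz":-0.0624,"dx":0.051,"dy":-0.004,"dz":0,"hand":1},{"wx":0,"wy":0,"wz":0,"dx":0,"dy":0,"dz":0,"hand":1},{"wx":0,"wy":0,"wz":0,"dx":0,"dy":0,"dz":0,"hand":1},{"wx":0,"wy":0,"wz":0,"dx":0,"dy":0,"dz":0,"hand":1}]' 15
python3 - <<'E'
from h import *
np.set_printoptions(precision=4,suppress=True)
s=r.get_state(); print(s["tool_pos"],s["q"],s["eef_rot"])
c=r.camera_info("wrist"); im=r.snapshot("wrist"); cv2.imwrite("pics/w12.png",im[:,:,::-1])
for q in("cutlery_tray","teaspoon"):
  for d in r.masks_of("wrist",q)[:2]: print(q,round(d["p"],2),d["bbox"])
h=cv2.cvtColor(im,cv2.COLOR_RGB2HSV); m=cv2.inRange(h,(8,60,120),(25,255,255)); m=(m>0); m[235:]=0
ys,xs=np.nonzero(m[:235]); 
for y in range(20,230,30):
    x=np.nonzero(m[y,300-150:300+200])[0]+150
    if len(x): print(y,x.min(),x.max(),onplane(c,(x.min(),y),.016)[:2],onplane(c,(x.max(),y),.016)[:2])
E
```

```text
clock: 31.88
tool_pos: [0.5189, 0.2338, 0.1008]
eef_rot: [0.376, 0.926, 0.0, 0.003]
contact_force: [0.5, -0.3, -0.3]
opening: 0.22
finger_force: 15.0
clock: 32.3
tool_pos: [0.5821, 0.2284, 0.0997]
eef_rot: [0.642, 0.766, -0.002, 0.003]
contact_force: [-0.7, 0.5, -1.0]
opening: 0.217
finger_force: 15.0
clock: 32.72
tool_pos: [0.606, 0.227, 0.1]
eef_rot: [0.729, 0.684, -0.002, 0.002]
contact_force: [0.3, -0.0, -0.3]
opening: 0.216
finger_force: 15.0
[0.606 0.227 0.1  ] [-0.0976  0.966  -0.6524  1.583   0.7326  0.8545 -1.1066] [ 0.7294  0.6841 -0.002   0.0025]
cutlery_tray 0.72 [267.0, 54.6, 391.3, 269.0]
teaspoon 0.74 [294.1, 117.5, 346.3, 333.5]
50 479 482 [0.7281 0.3324] [0.7302 0.3323]
80 272 486 [0.5773 0.3219] [0.7348 0.3118]
110 273 385 [0.5758 0.3007] [0.6603 0.2953]
140 269 383 [0.5703 0.2787] [0.6586 0.273 ]
170 271 382 [0.5693 0.2551] [0.6577 0.2495]
200 272 380 [0.5675 0.2303] [0.6558 0.2247]
```

```bash
python3 -m jog '[{"wx":0,"wy":0,"wz":0,"dx":0.014,"dy":0,"dz":-0.08,"hand":1},{"wx":0,"wy":0,"wz":0,"dx":0,"dy":0,"dz":-0.1,"hand":1},{"wx":0,"wy":0,"wz":0,"dx":0,"dy":0,"dz":-0.08,"hand":1},{"wx":0,"wy":0,"wz":0,"dx":0,"dy":0,"dz":-0.05,"hand":1},{"wx":0,"wy":0,"wz":0,"dx":0,"dy":0,"dz":-0.03,"hand":1}]' 15
python3 -m jog '[{"wx":0,"wy":0,"wz":0,"dx":0,"dy":0,"dz":-0.02,"hand":1},{"wx":0,"wy":0,"wz":0,"dx":0,"dy":0,"dz":0,"hand":1},{"wx":0,"wy":0,"wz":0,"dx":0,"dy":0,"dz":0,"hand":1},{"wx":0,"wy":0,"wz":0,"dx":0,"dy":0,"dz":0,"hand":1},{"wx":0,"wy":0,"wz":0,"dx":0,"dy":0,"dz":0,"hand":1}]' 15
```

```text
clock: 33.28
tool_pos: [0.6097, 0.2265, 0.0139]
eef_rot: [0.73, 0.683, -0.003, 0.002]
contact_force: [0.8, 0.4, 0.2]
opening: 0.214
finger_force: 15.0
clock: 33.7
tool_pos: [0.6115, 0.2273, 0.0117]
eef_rot: [0.731, 0.683, -0.0, 0.003]
contact_force: [0.6, 0.7, 0.5]
opening: 0.216
finger_force: 15.0
```

```bash
python3 -m jog '[{"wx":0,"wy":0,"wz":0,"dx":-0.004,"dy":0,"dz":-0.012,"hand":1},{"wx":0,"wy":0,"wz":0,"dx":0,"dy":0,"dz":-0.008,"hand":1},{"wx":0,"wy":0,"wz":0,"dx":0,"dy":0,"dz":0,"hand":1},{"wx":0,"wy":0,"wz":0,"dx":0,"dy":0,"dz":0,"hand":1}]' 15
python3 -m jog '[{"wx":0,"wy":0,"wz":0,"dx":0,"dy":0,"dz":0,"hand":0.65},{"wx":0,"wy":0,"wz":0,"dx":0,"dy":0,"dz":0,"hand":0.65},{"wx":0,"wy":0,"wz":0,"dx":0,"dy":0,"dz":0,"hand":0.65},{"wx":0,"wy":0,"wz":0,"dx":0,"dy":0,"dz":0,"hand":0.65}]' 15
python3 -m jog '[{"wx":0,"wy":0,"wz":0,"dx":0,"dy":0,"dz":0.04,"hand":0.65},{"wx":0,"wy":0,"wz":0,"dx":0,"dy":0,"dz":0.1,"hand":0.65},{"wx":0,"wy":0,"wz":0,"dx":0,"dy":0,"dz":0.16,"hand":0.65},{"wx":0,"wy":0,"wz":0,"dx":0,"dy":0,"dz":0.16,"hand":0.3},{"wx":0,"wy":0,"wz":0,"dx":0,"dy":0,"dz":0.16,"hand":0.2}]' 10
python3 -m jog '[{"wx":0,"wy":0,"wz":0,"dx":0,"dy":-0.16,"dz":0,"hand":0.2},{"wx":0,"wy":0,"wz":0,"dx":0,"dy":-0.16,"dz":0,"hand":0.2},{"wx":0,"wy":0,"wz":0,"dx":0,"dy":0,"dz":0,"hand":0.2},{"wx":0,"wy":0,"wz":0,"dx":0,"dy":0,"dz":0,"hand":0.2},{"wx":0,"wy":0,"wz":0,"dx":0,"dy":0,"dz":0,"hand":0.2}]' 10
python3 - <<'E'
from h import *
np.set_printoptions(precision=4,suppress=True)
s=r.get_state(); print(s["tool_pos"],s["q"],s["eef_rot"])
c=r.camera_info("wrist"); im=r.snapshot("wrist"); cv2.imwrite("pics/w13.png",im[:,:,::-1])
for d in r.masks_of("wrist","teaspoon")[:2]:
    ys,xs=np.nonzero(d["region"]); w=np.array([onplane(c,(x,y),.01)[:2] for x,y in zip(xs,ys)])
    l=cv2.fitLine(w.astype(np.float32),cv2.DIST_L2,0,.001,.001).ravel(); u=l[:2]; p=(w-l[2:])@u
    print("spoon",d["p"],d["bbox"],np.degrees(np.arctan2(u[1],u[0])),"mid",l[2:]+u*(p.max()+p.min())/2,"len",np.ptp(p))
im2=r.snapshot("scene"); cs=r.camera_info("scene")
for d in r.masks_of("scene","garlic_center")[:2]: print("garlic",d["p"],ctr(d["region"]),onplane(cs,ctr(d["region"]),.022))
E
```

```text
clock: 34.03
tool_pos: [0.61, 0.227, 0.0058]
eef_rot: [0.731, 0.683, -0.001, 0.003]
contact_force: [-0.7, -0.1, 3.3]
opening: 0.218
finger_force: 15.0
clock: 34.37
tool_pos: [0.6102, 0.2269, 0.0056]
eef_rot: [0.731, 0.683, -0.001, 0.003]
contact_force: [-0.2, -0.1, 1.8]
opening: 0.349
finger_force: 0.6
clock: 34.78
tool_pos: [0.6089, 0.2268, 0.1624]
eef_rot: [0.73, 0.683, -0.002, 0.002]
contact_force: [1.0, 0.8, -1.1]
opening: 0.476
finger_force: 0.0
clock: 35.2
tool_pos: [0.6096, 0.147, 0.161]
eef_rot: [0.731, 0.682, -0.001, 0.002]
contact_force: [-0.4, 0.4, -0.2]
opening: 0.794
finger_force: 0.0
[0.6096 0.147  0.161 ] [ 0.0587  0.8694 -0.7067  1.6156  0.6816  0.9185 -0.9712] [ 0.7309  0.6825 -0.0011  0.0025]
spoon 0.75 [300.7, 29.7, 329.9, 167.3] 86.299995 mid [0.6101 0.2277] len 0.12821202607785873
garlic 0.51 [334.8196 214.2   ] [0.4273 0.0972 0.022 ]
```

The spoon lies at (0.610,0.228) along 86°, well inside the tray. Now the garlic, with the yaw turned.

```bash
python3 -m jog '[{"wx":0,"wy":0,"wz":0.0624,"dx":-0.0602,"dy":-0.0163,"dz":0,"hand":0.15},{"wx":0,"wy":0,"wz":0.0624,"dx":-0.0602,"dy":-0.0163,"dz":0,"hand":0.15},{"wx":0,"wy":0,"wz":0.0624,"dx":-0.0602,"dy":-0.0163,"dz":0,"hand":0.15},{"wx":0,"wy":0,"wz":0.0624,"dx":-0.0602,"dy":-0.0163,"dz":0,"hand":0.15},{"wx":0,"wy":0,"wz":0.0624,"dx":-0.0602,"dy":-0.0163,"dz":0,"hand":0.15}]' 10
python3 -m jog '[{"wx":0,"wy":0,"wz":0.0624,"dx":-0.0602,"dy":-0.0163,"dz":0,"hand":0.15},{"wx":0,"wy":0,"wz":0.0624,"dx":-0.0602,"dy":-0.0163,"dz":0,"hand":0.15},{"wx":0,"wy":0,"wz":0.0624,"dx":-0.0602,"dy":-0.0163,"dz":0,"hand":0.15},{"wx":0,"wy":0,"wz":0.0624,"dx":-0.0602,"dy":-0.0163,"dz":0,"hand":0.15},{"wx":0,"wy":0,"wz":0.0624,"dx":-0.0602,"dy":-0.0163,"dz":0,"hand":0.15}]' 10
python3 -m jog '[{"wx":0,"wy":0,"wz":0.0624,"dx":-0.0602,"dy":-0.0163,"dz":0,"hand":0.15},{"wx":0,"wy":0,"wz":0.0624,"dx":-0.0602,"dy":-0.0163,"dz":0,"hand":0.15},{"wx":0,"wy":0,"wz":0,"dx":0,"dy":0,"dz":0,"hand":0.15},{"wx":0,"wy":0,"wz":0,"dx":0,"dy":0,"dz":0,"hand":0.15},{"wx":0,"wy":0,"wz":0,"dx":0,"dy":0,"dz":0,"hand":0.15}]' 10
python3 - <<'E'
from h import *
np.set_printoptions(precision=4,suppress=True)
s=r.get_state(); print(s["tool_pos"],s["q"],s["eef_rot"])
c=r.camera_info("wrist"); im=r.snapshot("wrist"); cv2.imwrite("pics/w14.png",im[:,:,::-1])
for d in r.masks_of("wrist","garlic_center")[:2]: print("garlic",d["p"],d["bbox"],ctr(d["region"]),onplane(c,ctr(d["region"]),.024))
E
```

```text
clock: 35.82
tool_pos: [0.5337, 0.1275, 0.1606]
eef_rot: [0.482, 0.876, -0.0, 0.003]
contact_force: [0.1, -0.9, -0.9]
opening: 0.85
finger_force: 0.0
clock: 36.23
tool_pos: [0.4586, 0.107, 0.1607]
eef_rot: [0.19, 0.982, 0.001, 0.003]
contact_force: [-0.6, 0.4, 0.2]
opening: 0.847
finger_force: 0.0
clock: 36.65
tool_pos: [0.4304, 0.0989, 0.1608]
eef_rot: [0.072, 0.997, 0.002, 0.003]
contact_force: [-0.3, 1.2, -0.1]
opening: 0.851
finger_force: 0.0
[0.4304 0.0989 0.1608] [ 0.2915  0.8014 -1.054   2.1616  1.0333  0.8163 -0.0161] [0.0719 0.9974 0.0016 0.0035]
garlic 0.65 [290.5, 159.8, 344.8, 211.3] [317.0358 186.3514] [0.43   0.0967 0.024 ]
garlic 0.52 [618.3, 161.9, 638.4, 221.6] [630.645  193.8859] [0.4831 0.408  0.024 ]
```

```bash
python3 -m jog '[{"wx":0,"wy":0,"wz":0,"dx":0,"dy":-0.005,"dz":-0.1,"hand":0.15},{"wx":0,"wy":0,"wz":0,"dx":0,"dy":0,"dz":-0.13,"hand":0.15},{"wx":0,"wy":0,"wz":0,"dx":0,"dy":0,"dz":-0.13,"hand":0.15},{"wx":0,"wy":0,"wz":0,"dx":0,"dy":0,"dz":-0.1,"hand":0.15},{"wx":0,"wy":0,"wz":0,"dx":0,"dy":0,"dz":-0.08,"hand":0.15}]' 10
python3 -m jog '[{"wx":0,"wy":0,"wz":0,"dx":0,"dy":0,"dz":-0.05,"hand":0.15},{"wx":0,"wy":0,"wz":0,"dx":0,"dy":0,"dz":-0.03,"hand":0.15},{"wx":0,"wy":0,"wz":0,"dx":0,"dy":0,"dz":0,"hand":0.15},{"wx":0,"wy":0,"wz":0,"dx":0,"dy":0,"dz":0,"hand":0.15}]' 10
python3 -c "
from plant import r; print(r.get_state()['q'])"
```

```text
clock: 37.17
tool_pos: [0.4297, 0.097, 0.0236]
eef_rot: [0.071, 0.997, 0.001, 0.003]
contact_force: [0.4, 0.7, -0.6]
opening: 0.852
finger_force: 0.0
clock: 37.5
tool_pos: [0.4297, 0.0972, 0.0053]
eef_rot: [0.071, 0.997, 0.001, 0.003]
contact_force: [-0.9, 0.1, 0.5]
opening: 0.849
finger_force: 0.0
[ 0.1630232   1.0855215  -0.83262581  2.23096132  1.57509253  0.71326887
 -0.45332234]
```

The full depth is reached. Next I grip and lift.

```bash
python3 -m jog '[{"wx":0,"wy":0,"wz":0,"dx":0,"dy":0,"dz":0.004,"hand":1},{"wx":0,"wy":0,"wz":0,"dx":0,"dy":0,"dz":0,"hand":1},{"wx":0,"wy":0,"wz":0,"dx":0,"dy":0,"dz":0,"hand":1},{"wx":0,"wy":0,"wz":0,"dx":0,"dy":0,"dz":0,"hand":1},{"wx":0,"wy":0,"wz":0,"dx":0,"dy":0,"dz":0,"hand":1}]' 10
python3 -m jog '[{"wx":0,"wy":0,"wz":0,"dx":0,"dy":0,"dz":0,"hand":1},{"wx":0,"wy":0,"wz":0,"dx":0,"dy":0,"dz":0,"hand":1},{"wx":0,"wy":0,"wz":0,"dx":0,"dy":0,"dz":0,"hand":1}]' 10
python3 -m jog '[{"wx":0,"wy":0,"wz":0,"dx":0,"dy":0,"dz":0.06,"hand":1},{"wx":0,"wy":0,"wz":0,"dx":0,"dy":0,"dz":0.12,"hand":1},{"wx":0,"wy":0,"wz":0,"dx":0,"dy":0,"dz":0.13,"hand":1},{"wx":0,"wy":0,"wz":0,"dx":0,"dy":0,"dz":0.13,"hand":1},{"wx":0,"wy":0,"wz":0,"dx":0,"dy":0,"dz":0.1,"hand":1}]' 10
```

```text
clock: 37.92
tool_pos: [0.4298, 0.0969, 0.0071]
eef_rot: [0.071, 0.997, 0.001, 0.004]
contact_force: [-0.4, -0.3, 3.9]
opening: 0.589
finger_force: 10.0
clock: 38.17
tool_pos: [0.4298, 0.0969, 0.0071]
eef_rot: [0.071, 0.998, 0.001, 0.004]
contact_force: [0.6, -0.6, 6.1]
opening: 0.586
finger_force: 10.0
clock: 38.58
tool_pos: [0.429, 0.0971, 0.1436]
eef_rot: [0.07, 0.998, 0.001, 0.003]
contact_force: [1.0, 0.4, -0.2]
opening: 0.592
finger_force: 10.0
```

```bash
python3 -m jog '[{"wx":0,"wy":0,"wz":-0.0624,"dx":0.0643,"dy":-0.0148,"dz":0,"hand":1},{"wx":0,"wy":0,"wz":-0.0624,"dx":0.0643,"dy":-0.0148,"dz":0,"hand":1},{"wx":0,"wy":0,"wz":-0.0624,"dx":0.0643,"dy":-0.0148,"dz":0,"hand":1},{"wx":0,"wy":0,"wz":-0.0624,"dx":0.0643,"dy":-0.0148,"dz":0,"hand":1},{"wx":0,"wy":0,"wz":-0.0624,"dx":0.0643,"dy":-0.0148,"dz":0,"hand":1}]' 10
python3 -m jog '[{"wx":0,"wy":0,"wz":-0.0624,"dx":0.0643,"dy":-0.0148,"dz":0,"hand":1},{"wx":0,"wy":0,"wz":-0.0624,"dx":0.0643,"dy":-0.0148,"dz":0,"hand":1},{"wx":0,"wy":0,"wz":-0.0624,"dx":0.0643,"dy":-0.0148,"dz":0,"hand":1},{"wx":0,"wy":0,"wz":-0.0624,"dx":0.0643,"dy":-0.0148,"dz":0,"hand":1},{"wx":0,"wy":0,"wz":-0.0624,"dx":0.0643,"dy":-0.0148,"dz":0,"hand":1}]' 10
python3 -m jog '[{"wx":0,"wy":0,"wz":-0.0624,"dx":0.0643,"dy":-0.0148,"dz":0,"hand":1},{"wx":0,"wy":0,"wz":-0.0624,"dx":0.0643,"dy":-0.0148,"dz":0,"hand":1},{"wx":0,"wy":0,"wz":0,"dx":0,"dy":0,"dz":0,"hand":1},{"wx":0,"wy":0,"wz":0,"dx":0,"dy":0,"dz":0,"hand":1},{"wx":0,"wy":0,"wz":0,"dx":0,"dy":0,"dz":0,"hand":1}]' 10
python3 - <<'E'
from h import *
np.set_printoptions(precision=4,suppress=True)
s=r.get_state(); print(s["tool_pos"],s["eef_rot"])
t=r.camera_info("scene"); im=r.snapshot("scene")
for q in("lemon_center","garlic_center"):
    for d in r.masks_of("scene",q)[:3]: print(q,d["p"],ctr(d["region"]),onplane(t,ctr(d["region"]),.034))
E
```

```text
clock: 39.0
tool_pos: [0.51, 0.0777, 0.1415]
eef_rot: [0.376, 0.927, -0.0, 0.003]
contact_force: [-1.0, 0.3, 0.2]
opening: 0.592
finger_force: 10.0
clock: 39.42
tool_pos: [0.5902, 0.0593, 0.1413]
eef_rot: [0.642, 0.766, -0.001, 0.003]
contact_force: [-0.1, 0.2, -1.0]
opening: 0.588
finger_force: 10.0
clock: 39.83
tool_pos: [0.6208, 0.0527, 0.1412]
eef_rot: [0.73, 0.684, -0.002, 0.002]
contact_force: [-0.3, -0.3, -1.2]
opening: 0.589
finger_force: 10.0
[0.6208 0.0527 0.1412] [ 0.7296  0.6839 -0.002   0.0022]
lemon_center 0.84 [329.5854 164.4704] [ 0.6203 -0.0375  0.034 ]
garlic_center 0.66 [302.9124 137.4234] [ 0.822  -0.0777  0.034 ]
```

```bash
python3 -m jog '[{"wx":0,"wy":0,"wz":0,"dx":0.004,"dy":0,"dz":-0.11,"hand":1},{"wx":0,"wy":0,"wz":0,"dx":0,"dy":0,"dz":-0.13,"hand":1},{"wx":0,"wy":0,"wz":0,"dx":0,"dy":0,"dz":-0.12,"hand":1},{"wx":0,"wy":0,"wz":0,"dx":0,"dy":0,"dz":-0.08,"hand":1},{"wx":0,"wy":0,"wz":0,"dx":0,"dy":0,"dz":-0.04,"hand":1}]' 10
python3 -m jog '[{"wx":0,"wy":0,"wz":0,"dx":0,"dy":0,"dz":-0.02,"hand":1},{"wx":0,"wy":0,"wz":0,"dx":0,"dy":0,"dz":-0.012,"hand":1},{"wx":0,"wy":0,"wz":0,"dx":0,"dy":0,"dz":0,"hand":1},{"wx":0,"wy":0,"wz":0,"dx":0,"dy":0,"dz":0,"hand":1}]' 10
```

```text
clock: 40.4
tool_pos: [0.6208, 0.0519, 0.0188]
eef_rot: [0.73, 0.683, -0.003, 0.002]
contact_force: [-0.4, -0.6, 0.6]
opening: 0.587
finger_force: 10.0
clock: 40.73
tool_pos: [0.624, 0.0527, 0.0149]
eef_rot: [0.731, 0.683, -0.0, 0.003]
contact_force: [-0.7, -0.4, 0.1]
opening: 0.588
finger_force: 10.0
```

```bash
python3 -m jog '[{"wx":0,"wy":0,"wz":0,"dx":0,"dy":0,"dz":-0.01,"hand":1},{"wx":0,"wy":0,"wz":0,"dx":0,"dy":0,"dz":0,"hand":1},{"wx":0,"wy":0,"wz":0,"dx":0,"dy":0,"dz":0,"hand":1}]' 10
python3 -m jog '[{"wx":0,"wy":0,"wz":0,"dx":0,"dy":0,"dz":0,"hand":0.28},{"wx":0,"wy":0,"wz":0,"dx":0,"dy":0,"dz":0,"hand":0.28},{"wx":0,"wy":0,"wz":0,"dx":0,"dy":0,"dz":0,"hand":0.28},{"wx":0,"wy":0,"wz":0,"dx":0,"dy":0,"dz":0,"hand":0.28}]' 10
python3 -m jog '[{"wx":0,"wy":0,"wz":0,"dx":0,"dy":0,"dz":0.04,"hand":0.28},{"wx":0,"wy":0,"wz":0,"dx":0,"dy":0,"dz":0.1,"hand":0.28},{"wx":0,"wy":0,"wz":0,"dx":0,"dy":0,"dz":0.15,"hand":0.28},{"wx":0,"wy":0,"wz":0,"dx":0,"dy":0,"dz":0.16,"hand":0.28},{"wx":0,"wy":0,"wz":0,"dx":0,"dy":0,"dz":0.16,"hand":0.28}]' 10
python3 -m jog '[{"wx":0,"wy":0,"wz":0,"dx":-0.1,"dy":-0.1,"dz":0.05,"hand":0.28},{"wx":0,"wy":0,"wz":0,"dx":-0.1,"dy":-0.12,"dz":0.05,"hand":0.28},{"wx":0,"wy":0,"wz":0,"dx":-0.1,"dy":-0.12,"dz":0.05,"hand":0.28},{"wx":0,"wy":0,"wz":0,"dx":-0.1,"dy":-0.12,"dz":0.05,"hand":0.28},{"wx":0,"wy":0,"wz":0,"dx":-0.1,"dy":-0.12,"dz":0,"hand":0.28}]' 10
python3 -m jog '[{"wx":0,"wy":0,"wz":0,"dx":0,"dy":-0.15,"dz":0,"hand":0.28},{"wx":0,"wy":0,"wz":0,"dx":0,"dy":-0.15,"dz":0,"hand":0.28},{"wx":0,"wy":0,"wz":0,"dx":0,"dy":-0.15,"dz":0,"hand":0.28},{"wx":0,"wy":0,"wz":0,"dx":0,"dy":0,"dz":0,"hand":0.28},{"wx":0,"wy":0,"wz":0,"dx":0,"dy":0,"dz":0,"hand":0.28}]' 10
python3 - <<'E'
from h import *
np.set_printoptions(precision=4,suppress=True)
print(r.get_state()["tool_pos"])
C={n:r.camera_info(n) for n in("scene","top")}; I={n:r.snapshot(n) for n in C}
a=cv2.resize(I["top"][110:270,160:480],(640,320)); b=cv2.resize(I["scene"][120:290,200:440],(395,280))
o=np.zeros((600,640,3),np.uint8); o[:320]=a; o[320:,:395]=b; cv2.imwrite("pics/final.png",o[:,:,::-1])
for q,z in(("lemon_center",.034),("garlic_center",.03),("dark_cap_jar",.05),("white_cap_jar",.05),("teaspoon",.01),("tea_light",.012),("mug",.03)):
    for n in C:
        for d in r.masks_of(n,q)[:2]: print(q,n,round(d["p"],2),ctr(d["region"]),onplane(C[n],ctr(d["region"]),z))
E
```

```text
clock: 40.98
tool_pos: [0.6243, 0.0526, 0.0122]
eef_rot: [0.731, 0.683, -0.0, 0.004]
contact_force: [1.0, -0.5, 3.3]
opening: 0.587
finger_force: 10.0
clock: 41.32
tool_pos: [0.6228, 0.0521, 0.0108]
eef_rot: [0.731, 0.683, -0.002, 0.003]
contact_force: [-0.6, -0.2, -0.4]
opening: 0.723
finger_force: 0.0
clock: 41.73
tool_pos: [0.6224, 0.0524, 0.1655]
eef_rot: [0.731, 0.683, -0.002, 0.002]
contact_force: [0.8, 0.2, -0.2]
opening: 0.721
finger_force: 0.0
clock: 42.15
tool_pos: [0.498, -0.0935, 0.2162]
eef_rot: [0.73, 0.683, -0.0, 0.005]
contact_force: [0.8, -0.3, 0.0]
opening: 0.725
finger_force: 0.0
clock: 42.57
tool_pos: [0.4974, -0.2078, 0.2137]
eef_rot: [0.733, 0.681, -0.002, 0.003]
contact_force: [-0.3, 0.5, 0.0]
opening: 0.721
finger_force: 0.0
[ 0.4974 -0.2078  0.2137]
lemon_center scene 0.87 [329.4201 164.7918] [ 0.6191 -0.0359  0.034 ]
lemon_center top 0.58 [372.203  154.9463] [ 0.6217 -0.0393  0.034 ]
garlic_center scene 0.72 [306.2678 175.3661] [0.6176 0.0536 0.03  ]
garlic_center top 0.61 [340.7795 152.6426] [0.6245 0.05   0.03  ]
dark_cap_jar scene 0.79 [401.1702 188.8317] [ 0.3783 -0.0966  0.05  ]
dark_cap_jar scene 0.76 [383.6078 205.1491] [ 0.3537 -0.0047  0.05  ]
dark_cap_jar top 0.67 [354.9514 247.8097] [ 0.3539 -0.0008  0.05  ]
dark_cap_jar top 0.57 [389.4735 240.265 ] [ 0.3796 -0.0929  0.05  ]
white_cap_jar top 0.76 [421.8051 156.7051] [ 0.6197 -0.1768  0.05  ]
teaspoon top 0.43 [284.5891 156.4059] [0.61   0.2108 0.01  ]
tea_light top 0.6 [406.6209 216.3791] [ 0.4546 -0.1443  0.012 ]
mug scene 0.76 [190.033  251.5058] [0.5116 0.4581 0.03  ]
mug top 0.73 [190.8114 188.3886] [0.4957 0.4638 0.03  ]
mug top 0.19 [285.4013 156.6433] [0.6035 0.2065 0.03  ]
```

View pics/final.png

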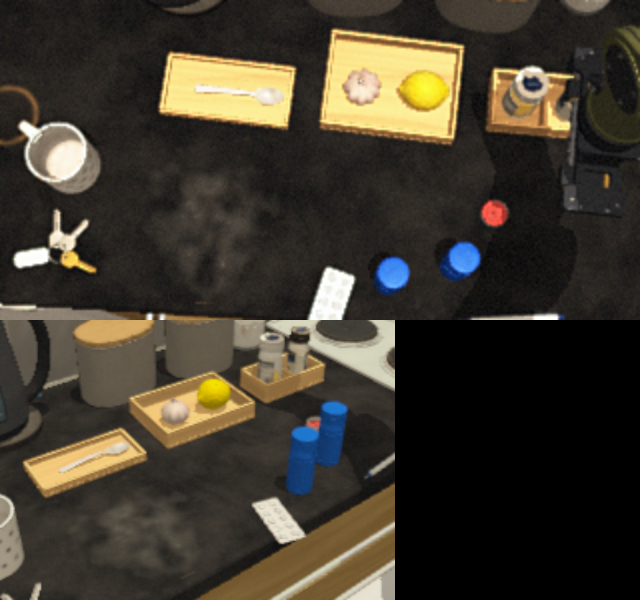

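The final picture shows the spoon lengthwise in the cutlery tray (240,92). The garlic (362,85) and lemon (424,90) are side by side in the crate. Both jars stand upright in the caddy's two bays in the scene view at (270,355) and (298,350). The tea light and mug have not moved, and the gripper is empty and clear, so I'm handing in.

```bash
python3 -c "
from plant import r; print(r.finish_job())"
```

```text
the job is handed in; nothing more can be done
None
```

I handed the job in at about 43 s; no verdict came back, but the last pictures show both jars upright in separate caddy bays, the lemon and garlic side by side in the crate, the teaspoon lengthwise in the cutlery tray, and the tea light and mug where they were.

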